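# Shim a gearmotor's short tail foot with a pry bar

### The arm

A 6-joint arm with a two-finger parallel gripper is mounted at the origin on a cart in front of the work surface, level with it; the furniture and walls round the work are solid. World frame = base frame: x ahead of the robot, y to its left, z up, the work surface at z = 0. Lengths are in m, angles in rad, forces in N, time in s.
With the tool pointing down it reaches from about 0.35 to 0.875 m from the base axis. Payload 4.2 kg.
Tool frame: the origin (TCP) lies on the mounting face of the last link; the fingertips stand 173 mm ahead of it and the grasp point (between the pads) lies 155 mm ahead of it (bot.tcp_to_tips is the distance from the TCP to the fingertips, in m); y points along the fingers, x is the direction in which the jaws open and shut, and the axes are right-handed (so a half turn about y gives the same grasp; the last joint's range is limited). The gripper opens to 85 mm and grips with 20 to 120 N. Pads are 22 mm wide; open, the fingers measure 114 mm over their backs; the gripper's body (76 mm by 85 mm) begins 54 mm behind the grasp point. The pads swing forward as they close: fully open they stand 13 mm farther back than shut.
Start: joints at [-0.992, 0.385, 0.008, 0, -1.194, -0.259], TCP at [0.197, -0.593, 0.405] pointing down, gripper open.
Joint ranges: [-3.14, 3.14], [-1.21, 2.06], [-1.07, 1.41], [-3.16, 2.05], [-2.99, -0.16], [-3.1, 3.1]. Speed limits (rad/s): [2.79, 2.79, 3.14, 3.14, 3.14, 3.14].

### API

Orientations are given as a unit quaternion [x, y, z, w].
In Python, from cell import bot gives the robot as it stands.
- The arm moves only by the shell command python3 -m pendant 'ROWS'. ROWS is text: rows parted by semicolons, each of 5 numbers parted by spaces: the opening, from 0 (shut) to 1 (fully open), then the shift along the tool's x, y, z in cm, then the turn about the tool's y in rad. A call has 1 to 20 rows; each row is the pose to reach, as a shift and turn from the pose commanded when the call began, along the tool's axes at that moment; what a row does not reach only later rows make up. A row lasts 1/12 s, in which the tool goes at most 41.7 mm and 7.16 degrees, less where a joint would pass 70% of its speed; a pose out of reach is approached as far as the arm can. A call with a gripper value outside its range is refused whole. The fingers move at their own pace and stop on an object; the grip force is fixed at half the most. Time passes only in rows, so rows that repeat a pose let the fingers close. It gives the time, the measured TCP pose, the force and the opening at its end, in the units of the state.
- bot.state(): the state, without advancing time (a new reading comes with each control period).
- bot.capture(name): name is "scene" or "side" or "wrist"; returns a dict with "frame" (420x560x3 uint8, red, green, blue), "vertical_fov" (degrees; the focal length in pixels is half the picture's height over the tangent of half this angle, whatever the lens; pixels are square), "cx", "cy" (the principal point, pixels), "D" ([k1, k2, p1, p2, k3] as OpenCV has them; the pictures are not rectified), "xyz" and "attitude" of the camera in the world. Camera axes: x right, y down, z forward; pixel columns grow to the right and rows downward; lengths in m; the calibration is good to about 2 mm. A picture is of the moment at which its call begins. There is no depth.
- bot.finish_job(): hands the job in, once; it reports no verdict.
The state is a dict: "clock": time; "qpos": joint angles; "qvel": joint speeds; "tau": joint torques, N m; "tcp_pos": TCP position; "orientation": TCP orientation; "force": force on the tool from outside, world axes, zero at the start; "moment": the same for the moment, N m; "width": finger opening in m.
Only numpy, scipy, OpenCV 4.12 (cv2) and the standard library are available. Lean on these libraries where they do the work, as an engineer would, in place of code of your own. Each camera call takes 0.05 s, during which the arm holds its last target.

### The job

The gearmotor on the bedplate hangs down at its tail because the tail foot is 6 mm short. Lever the tail up with the pry bar over the fulcrum block, lodge the bar under the red keeper so that it holds the load alone, and slide the slotted brass packing plate under the raised foot, fully home against the dowel. Then free the bar, let the motor down on to the plate without dropping it so that it stands level, and lay the bar back in its wooden V rest; leave the tape measure and the spanner where they are.

Things in the scene. Friction and masses are not known exactly. Their poses are not given: they have to be found in the camera images.
- bedplate: Fixed grey steel plate, 170 (x) x 380 (y) x 20 mm, top 20 mm above the bench. Origin: on the bench under the dowel. x: from the front (shim side) to the back; y: from the motor's tail to its gear case; z up. The plate spans x -85..85, y -95..285 mm. An 8 mm high strap (x 0..50 mm) runs on the bench from its tail edge to the keeper.
- gearmotor: Loose gearmotor, about 3.4 to 5 kg, green gear case, grey motor, black fan cowl at the tail. Origin: over the dowel, in the plane of its head feet; axes as the bedplate's when level. At first its tail leans down 0.039 rad about the head feet's inner edges (y 135 mm); raised past level it rocks on their outer edges (y 180). Studs and dowel leave it 3 to 4 mm of play.
- tail_foot (a point): Middle of the underside of the motor's tail foot, a green block 70 (x) x 40 (y) mm centred over the dowel; at first it lies on the bedplate. A pocket 18 mm wide in it takes the dowel. The foot must be raised at least 7.5 mm for the plate to pass.
- ledge (a point): Outer (tail) edge of the jacking ledge, middle of its underside: the ledge, 70 mm wide in x and 10 mm thick, overhangs the tail foot's end face by 14 mm. The end face (y -20 mm in the motor's frame) goes straight down behind it and stops the bar's blade. The ledge's underside is 34 mm above the motor's origin plane; the fan cowl above it ends 8 mm short of its edge.
- dowel (a point): Foot of the steel dowel in the bedplate's top face, diameter 10 mm, 19 mm high, hidden under the tail foot.
- fulcrum_top (a point): Top line, middle, of the fulcrum block's half-round steel nose (radius 8 mm), 80 mm long along the bedplate's x; 72 mm tailward of the dowel and 43.6 mm above the bench. Fixed to the bedplate, as is the keeper. To pass over it and under the ledge, the bar needs its handle end about 0.3 rad up; lodged, it points about 0.12 rad down. The load comes on in between.
- keeper_seat (a point): Under the lip of the red keeper, 240 mm tailward of the dowel, 38.7 mm above the bench: the lodged bar's top bears up here. Lip (bedplate's axes): 24 mm wide along y, x -18..34 mm, top 47 mm. Its post stands behind (x 18..34); a tooth hangs 4 mm below the lip at x -18..-13. The bar goes down in front of the tooth (axis at x -27 mm or less), under it to x 0, and up behind it.
- pry_bar: Loose straight steel bar, 241 mm, 0.36 kg, round, diameter 16 mm, with a flat blade 22 x 6 mm over the last 38 mm. Origin: on its axis, mid of the 60 mm orange grip; x towards the blade tip (163 mm ahead; plain end 78 mm behind), z up, blade lying flat. Lodged, with the tip under the ledge, it holds the tail foot about 11 mm up; the grip needs about 8 to 12 N down.
- bar_tip (a point): Middle of the pry bar's blade tip, on the bar's axis.
- packer: Loose brass packing plate, 6 mm thick, 160 mm long, 0.2 kg. Origin: on its underside, where the dowel's centre sits when it is home; x: the way it goes in. Fork tips at x +34 mm; plate 46 mm wide back to x -48, then a neck 26 mm wide to x -126. Slot 15 mm wide, open to +x, its end at x -5 mm. It slides in along the bedplate's x, lying on the bedplate.
- grip_rib (a point): Grip point on the packing plate's upright rib: at x -105 mm, 29 mm above its underside. The rib runs along x (40 mm long, x -125..-85), is 10 mm thick (y) and 40 mm high over all; pinch it across its thickness. When the plate is home the rib stands just outside the bedplate's front edge.
- bar_rest: Fixed wooden rest, 185 x 56 mm board with two V-grooved saddles, 18 mm long, at x +70 and -55 mm of its frame. Origin: middle of the grip zone, on the bench; x along the bar. The V sides stand at 45 degrees; a bar lying in both V-grooves has its axis 45.3 mm above the bench. The bar starts here, blade to +x. Laid back, its origin must be within 30 mm of the rest's along x.
- tape_measure: Yellow tape measure, 64 x 69 x 32 mm, loose bystander beyond the keeper; origin at its underside.
- spanner_17: Steel combination spanner, 205 mm long, 9 mm thick, loose bystander behind the bedplate; origin at its underside.
- fulcrum: The fulcrum block itself, part of the bedplate: steel, 80 x 30 mm, with the half-round nose on top; origin at its underside.
- keeper: The red keeper itself, part of the bedplate: a bracket open towards the front; origin on the bench under the lip's seat.

How it is judged:
By the outcome, as a careful person would: the job done as asked, in the order asked, and still so for the second after the job is handed in, with the robot touching nothing.
It also fails if it takes over 72 s, if anything falls off the work surface, if the arm or the gripper's body presses on something with over 40 N, if the wrist force passes 120 N, or if a joint passes its speed limit or range.

## Working session

There is one attempt and no reset: what is moved stays moved. The work goes in short steps, Python scripts to look and compute and a shell command to move; the robot and the scene stay as the last step left them, time stands still between calls to the robot, and variables do not carry over. Pictures are saved under pics/ and viewed, and the job is handed in when it is done.

```bash
ls -la; mkdir -p pics; python3 - <<'E'
from cell import bot
import cv2
s=bot.state(); print(s)
print(bot.tcp_to_tips)
for n in ["scene","side","wrist"]:
    c=bot.capture(n); cv2.imwrite(f"pics/{n}0.png",c["frame"][:,:,::-1]); print(n,{k:v for k,v in c.items() if k!="frame"})
E
```

```text
total 12
drwxr-xr-x  3 agent agent 4096 Dec  6 15:57 .
drwxr-xr-x 23 root  root  4096 Dec  6 15:56 ..
drwxr-xr-x  2 agent agent 4096 Dec  6 15:57 pics
{'clock': 0.0, 'qpos': array([-9.92391711e-01,  3.85527289e-01,  6.60869959e-03, -5.26646219e-04,
       -1.19401858e+00, -2.58574214e-01]), 'qvel': array([-0.00057401, -0.00020633,  0.00099172,  0.00075   ,  0.00042254,
       -0.00116662]), 'tau': array([ 2.49334798e-04, -3.92287481e+01,  1.88395786e+01,  4.18618709e+00,
       -4.64492725e-03,  8.86842003e-06]), 'tcp_pos': array([ 0.19645121, -0.59308839,  0.40362804]), 'orientation': array([ 0.41341415,  0.57363014, -0.572764  , -0.41470302]), 'force': array([ 0.37835823, -0.35409995,  0.52525164]), 'moment': array([ 0.02292989,  0.01029298, -0.01387626]), 'width': 0.08521445614895323}
0.1734
scene {'vertical_fov': 54.383096355927314, 'cx': 272.65578372883215, 'cy': 212.63544289172324, 'D': array([-0.05037687,  0.        ,  0.        ,  0.        ,  0.        ]), 'xyz': array([0.14689401, 0.41235425, 0.50165265]), 'attitude': array([-0.29828925,  0.82568859, -0.45057075,  0.16201195])}
side {'vertical_fov': 42.899822454009595, 'cx': 278.1788420847373, 'cy': 214.07526439231182, 'D': array([-0.16370461,  0.        ,  0.        ,  0.        ,  0.        ]), 'xyz': array([1.1507308 , 0.45880487, 1.16006483]), 'attitude': array([ 0.34848423,  0.88324244, -0.2928647 , -0.11256906])}
wrist {'vertical_fov': 68.33430441385327, 'cx': 282.5506132128336, 'cy': 218.3435023486996, 'D': array([-0.03517703,  0.        ,  0.        ,  0.        ,  0.        ]), 'xyz': array([ 0.13315186, -0.61346256,  0.37247426]), 'attitude': array([0.58056555, 0.80339094, 0.10760292, 0.0769952 ])}
```

View pics/scene0.png

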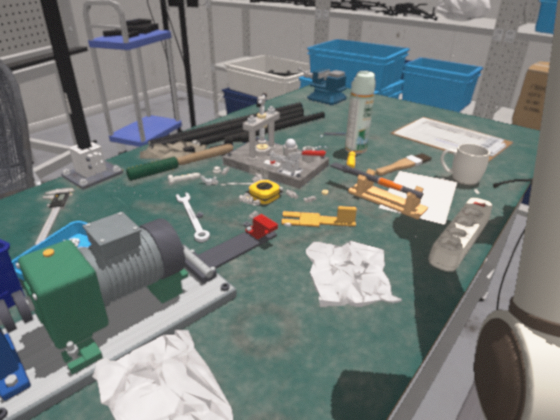

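View pics/side0.png

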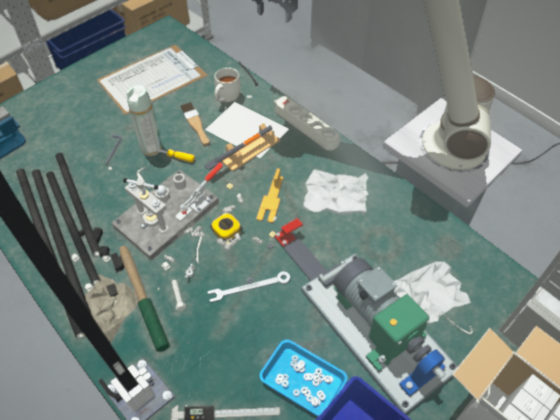

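View pics/wrist0.png

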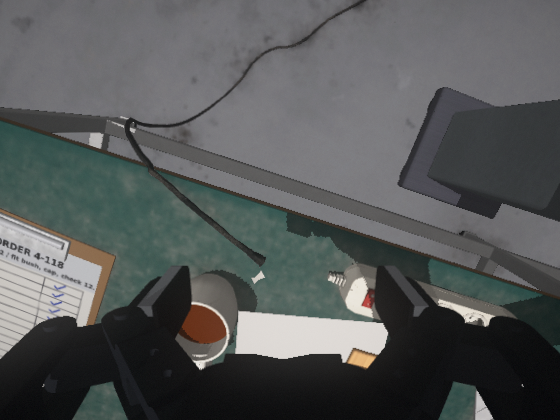

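```bash
python3 - <<'E'
from cell import bot
from scipy.spatial.transform import Rotation as R
s=bot.state(); print(R.from_quat(s['orientation']).as_matrix().round(3))
E
```

```text
[[-0.314 -0.001 -0.949]
 [ 0.949  0.002 -0.314]
 [ 0.002 -1.     0.   ]]
```

```bash
cat > h.py <<'E'
import numpy as np, cv2
from scipy.spatial.transform import Rotation as R
from cell import bot
def K(c):
    f=c["frame"].shape[0]/2/np.tan(np.radians(c["vertical_fov"])/2)
    return np.array([[f,0,c["cx"]],[0,f,c["cy"]],[0,0,1.]])
def ray(c,uv):
    uv=np.array(uv,float).reshape(-1,1,2)
    n=cv2.undistortPoints(uv,K(c),c["D"]).reshape(-1,2)
    d=np.c_[n,np.ones(len(n))]@R.from_quat(c["attitude"]).as_matrix().T
    return c["xyz"],d/np.linalg.norm(d,axis=1)[:,None]
def onz(c,uv,z):
    o,d=ray(c,uv); t=(z-o[2])/d[:,2]; return o+d*t[:,None]
def proj(c,P):
    Rm=R.from_quat(c["attitude"]).as_matrix().T
    P=np.array(P,float).reshape(-1,3)
    rv,_=cv2.Rodrigues(Rm); t=-Rm@c["xyz"]
    return cv2.projectPoints(P,rv,t,K(c),c["D"])[0].reshape(-1,2)
def tri(c1,u1,c2,u2):
    o1,d1=ray(c1,u1);o2,d2=ray(c2,u2);d1=d1[0];d2=d2[0]
    A=np.c_[d1,-d2];s=np.linalg.lstsq(A,o2-o1,rcond=None)[0]
    p,q=o1+s[0]*d1,o2+s[1]*d2
    return (p+q)/2,np.linalg.norm(p-q)
def cap(name,tag):
    import pickle
    c=bot.capture(name); pickle.dump(c,open(f"pics/{tag}.pkl","wb")); cv2.imwrite(f"pics/{tag}.png",c["frame"][:,:,::-1]); return c
def load(tag):
    import pickle; return pickle.load(open(f"pics/{tag}.pkl","rb"))
def crop(c,x0,y0,x1,y1,s,name):
    im=cv2.resize(c["frame"][y0:y1,x0:x1,::-1],None,fx=s,fy=s,interpolation=cv2.INTER_CUBIC); cv2.imwrite(f"pics/{name}.png",im)
E
python3 - <<'E'
from h import *
s=cap("scene","s1"); d=cap("side","d1")
crop(d,190,110,350,230,5,"d1a"); crop(d,260,210,460,360,4,"d1b")
crop(s,180,140,440,330,3,"s1a"); crop(s,0,180,260,400,3,"s1b")
w=load("d1")
print(onz(w,[[218,173],[274,124],[275,168],[265,220],[288,232],[226,228],[305,288],[402,410],[452,372],[352,255]],0.0).round(3))
E
```

```text
[[ 0.595 -0.401  0.   ]
 [ 0.341 -0.439  0.   ]
 [ 0.462 -0.303  0.   ]
 [ 0.608 -0.185  0.   ]
 [ 0.59  -0.114  0.   ]
 [ 0.701 -0.236  0.   ]
 [ 0.675  0.036  0.   ]
 [ 0.734  0.398  0.   ]
 [ 0.585  0.423  0.   ]
 [ 0.52   0.05   0.   ]]
```

View pics/d1a.png

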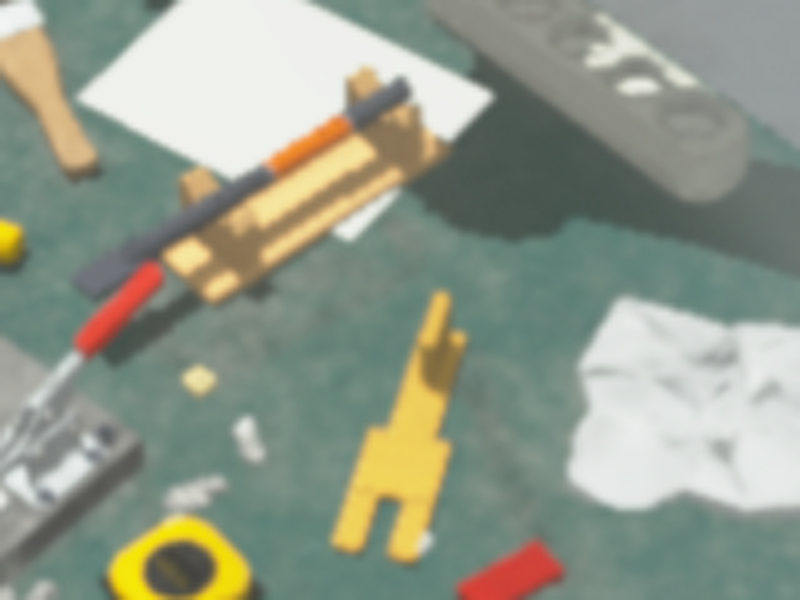

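View pics/d1b.png

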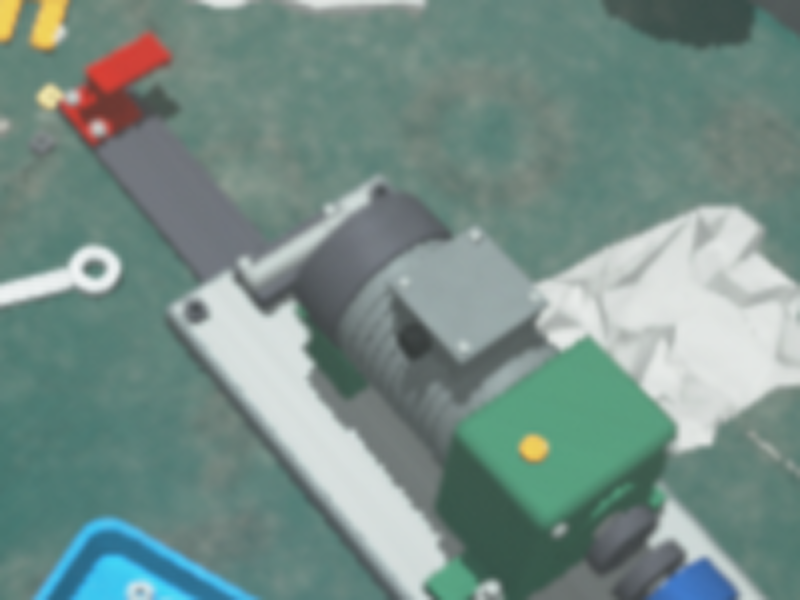

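View pics/s1a.png

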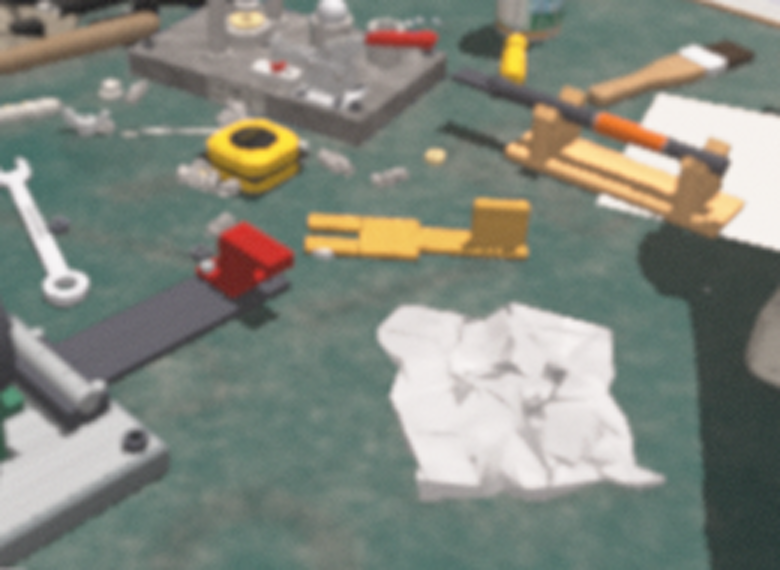

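View pics/s1b.png

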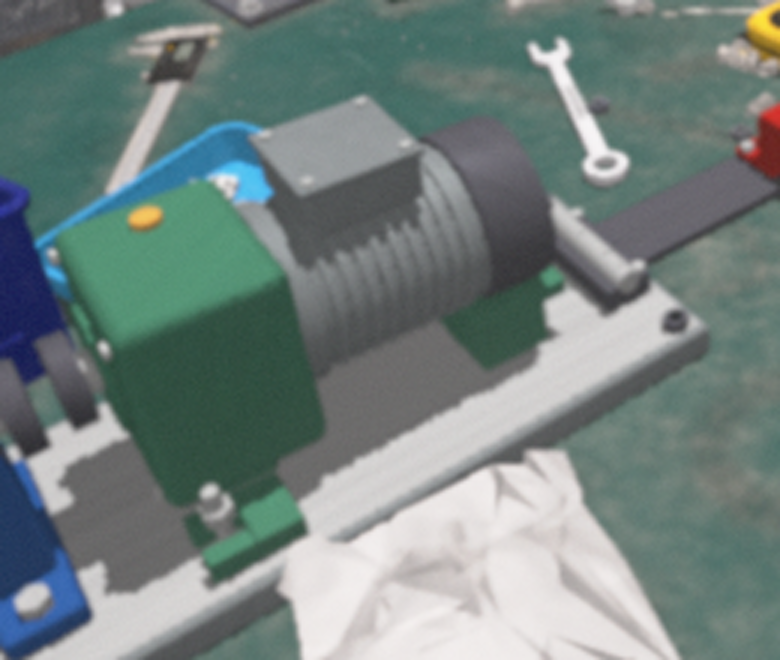

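```bash
python3 - <<'E'
from h import *
s=load("s1"); d=load("d1")
def A(p): return np.array(p)/3+[180,140]
def B(p): return np.array(p)/3+[0,180]
def C(p): return np.array(p)/5+[190,110]
def D(p): return np.array(p)/4+[260,210]
for n,a,b in [("tip",A((455,76)),C((90,278))),("plain",A((727,160)),C((403,87))),
  ("orange front",A((597,125)),C((270,165))),("orange back",A((663,143)),C((350,122))),
  ("bed front-tail",B((707,340)),D((380,182))),
  ("keeper lip front-head corner top",A((293,262)),D((172,52))),
  ("fulc front end",B((640,272)),D((383,185))),
  ("rib top +x",A((475,200)),C((440,375))),("rib top -x",A((530,204)),C((465,335))),
  ]:
    p,e=tri(s,a,d,b); print(n,p.round(4),round(e,4))
print(onz(d,[D((170,312)),D((380,182))],.02).round(4))
print(onz(d,[C((440,295)),C((365,548)),C((405,560)),C((345,545)),C((365,430)),C((450,440))],.006).round(4))
print(onz(s,[B((707,332)),A((530,255)),A((307,250)),A((305,215))],[.02,.006,.006,.006]).round(4)) if 0 else None
E
```

```text
tip [ 0.6239 -0.4014  0.0478] 0.0089
plain [ 0.3901 -0.3995  0.049 ] 0.0041
orange front [ 0.4924 -0.4009  0.0463] 0.0068
orange back [ 0.4366 -0.3943  0.0512] 0.0019
bed front-tail [0.5205 0.0598 0.0096] 0.0001
keeper lip front-head corner top [ 0.5591 -0.0936  0.0425] 0.0121
fulc front end [0.548  0.0801 0.0589] 0.001
rib top +x [ 0.513  -0.2376  0.0367] 0.0188
rib top -x [ 0.4802 -0.2526  0.0367] 0.0257
[[0.6874 0.0387 0.02  ]
 [0.5261 0.0634 0.02  ]]
[[ 0.4622 -0.2902  0.006 ]
 [ 0.6137 -0.1862  0.006 ]
 [ 0.6035 -0.1657  0.006 ]
 [ 0.6202 -0.1949  0.006 ]
 [ 0.5599 -0.246   0.006 ]
 [ 0.5305 -0.2087  0.006 ]]
```

```bash
python3 -m pendant '1 8 0 -37 0.32; 1 8 0 -37 0.32; 1 8 0 -37 0.32; 1 8 0 -37 0.32; 1 8 0 -37 0.32; 1 8 0 -37 0.32; 1 8 0 -37 0.32; 1 8 0 -37 0.32; 1 8 0 -37 0.32; 1 8 0 -37 0.32; 1 8 0 -37 0.32; 1 8 0 -37 0.32; 1 8 0 -37 0.32'
cat >> h.py <<'E'
def shift(target,yawdir=None,s=None):
    """target TCP xyz; yawdir: desired tool-x world angle -> shift cm, turn"""
    s=s or bot.state(); M=R.from_quat(s["orientation"]).as_matrix()
    v=M.T@(np.array(target)-s["tcp_pos"])*100
    a=np.arctan2(M[1,0],M[0,0]); t=None
    if yawdir is not None: t=-( (yawdir-a+np.pi)%(2*np.pi)-np.pi)
    return v.round(2),t,round(a,4)
E
python3 - <<'E'
from h import *
w=cap("wrist","w2"); print(w["xyz"],bot.state()["tcp_pos"],bot.state()["clock"])
E
```

```text
clock: 1.33
tcp_pos: [0.5218, -0.4015, 0.4046]
orientation: [-0.5, -0.5, 0.5, 0.5]
force: [-1.2, 0.2, 0.4]
width: 0.0856
[ 0.45506368 -0.40091391  0.37338471] [ 0.52144625 -0.40181863  0.40483614] 1.3833
```

View pics/w2.png

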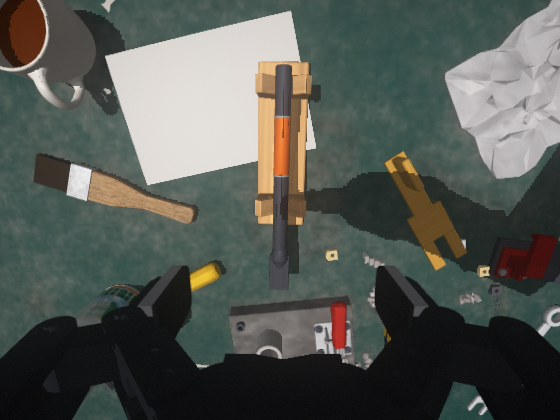

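```bash
python3 - <<'E'
from h import *
w=load("w2"); f=w["frame"].astype(int)
crop(w,230,40,340,310,3,"w2a"); crop(w,370,130,560,300,4,"w2b")
r,g,b=f[...,0],f[...,1],f[...,2]
m=((r>150)&(g<120)&(b<70)&(r-g>70)).astype(np.uint8); m[:, :260]=0; m[:,310:]=0; m[:100]=0;m[200:]=0
ys,xs=np.nonzero(m); print(len(xs),xs.min(),xs.max(),ys.min(),ys.max(),xs.mean(),ys.mean())
for z in (.045,.053): print(onz(w,[[xs.mean(),ys.mean()],[xs.mean(),ys.min()],[xs.mean(),ys.max()]],z).round(4))
E
```

```text
539 274 289 118 174 281.10946196660484 147.22448979591837
[[ 0.4678 -0.4027  0.045 ]
 [ 0.4388 -0.4026  0.045 ]
 [ 0.4956 -0.4028  0.045 ]]
[[ 0.4675 -0.4027  0.053 ]
 [ 0.4392 -0.4026  0.053 ]
 [ 0.4946 -0.4027  0.053 ]]
```

View pics/w2a.png

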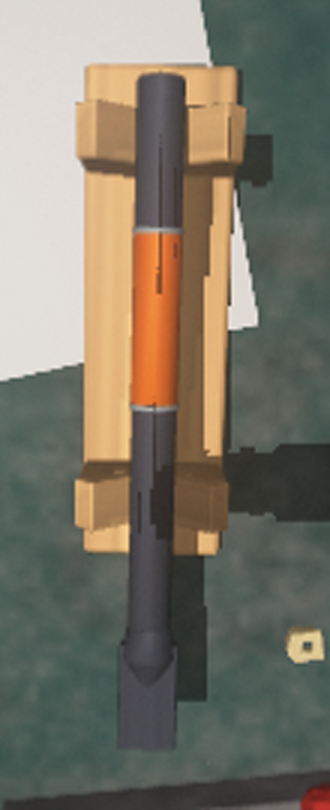

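View pics/w2b.png

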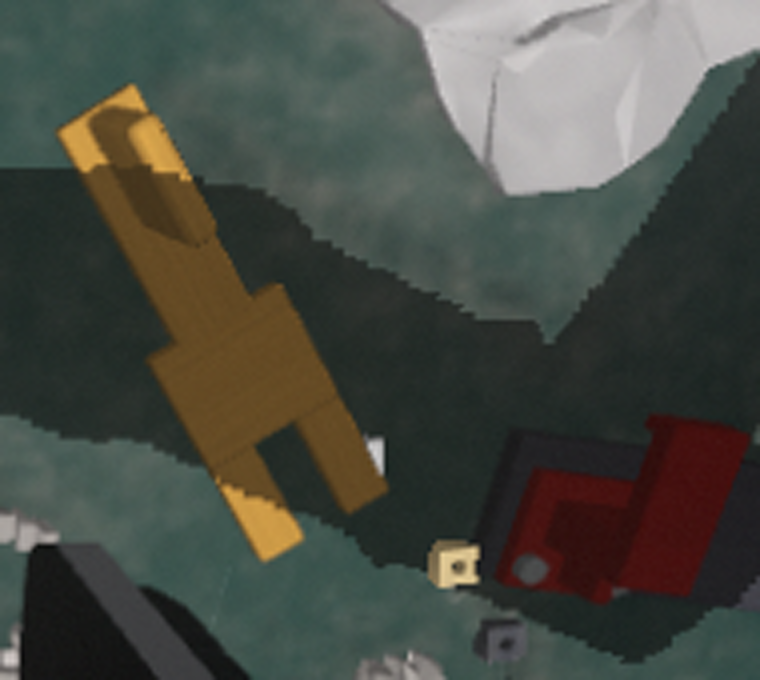

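```bash
python3 - <<'E'
from h import *
w=load("w2")
a=np.array([[160,73],[147,747]])/3+[230,40]
p=onz(w,[a[0]],.053)[0]; q=onz(w,[a[1]],.048)[0]
print(p,q,np.arctan2(*(q-p)[1::-1]),np.linalg.norm(q-p))
c=np.array([[60,130],[133,87],[275,285],[152,358],[388,490],[350,513],[303,540],[265,560]])/4+[370,130]
P=onz(w,c,.006)[:,:2]; print(P.round(4))
# fit rigid: model
m=np.array([[-126,13],[-126,-13],[-48,-23],[-48,23],[34,-23],[34,-7.5],[34,7.5],[34,23]])/1e3
mc,Pc=m.mean(0),P.mean(0); H=(m-mc).T@(P-Pc); U,S,Vt=np.linalg.svd(H); 
for sgn in (1,):
    Rm=Vt.T@np.diag([1,np.linalg.det(Vt.T@U.T)])@U.T
    t=Pc-Rm@mc; print(t,np.arctan2(Rm[1,0],Rm[0,0]),(m@Rm.T+t-P).round(4))
print("rib",Rm@[-.105,0]+t)
print(proj(w,[*(Rm@[-.125,0]+t),.04]),proj(w,[*(Rm@[-.085,0]+t),.04]))
for z,n in((.047,"lip"),):
    print(onz(w,np.array([[648,418],[750,432],[690,597],[612,590]])/4+[370,130],z).round(4))
E
```

```text
[ 0.39002318 -0.40037267  0.053     ] [ 0.62865102 -0.40556274  0.048     ] -0.021746219778962367 0.23873664114379922
[[ 0.4868 -0.2806]
 [ 0.4742 -0.2601]
 [ 0.5334 -0.2103]
 [ 0.5565 -0.246 ]
 [ 0.6006 -0.1643]
 [ 0.6084 -0.1756]
 [ 0.6178 -0.1898]
 [ 0.6247 -0.2014]]
[ 0.58487378 -0.2013714 ] 0.5855610832741297 [[-0.0141  0.0204]
 [ 0.0128 -0.0218]
 [ 0.0242 -0.0367]
 [-0.0243  0.0373]
 [ 0.0254 -0.0374]
 [ 0.0089 -0.0132]
 [-0.0087  0.0135]
 [-0.0242  0.038 ]]
rib [ 0.49736655 -0.25940144]
[[404.96299457 159.60526395]] [[421.90055016 190.45360405]]
[[ 0.563  -0.118   0.047 ]
 [ 0.5674 -0.0863  0.047 ]
 [ 0.619  -0.0924  0.047 ]
 [ 0.6164 -0.1173  0.047 ]]
```

```bash
python3 -m pendant '1 37 -5 -11 0; 1 37 -5 -11 0; 1 37 -5 -11 0; 1 37 -5 -11 0; 1 37 -5 -11 0; 1 37 -5 -11 0; 1 37 -5 -11 0; 1 37 -5 -11 0; 1 37 -5 -11 0; 1 37 -5 -11 0; 1 37 -5 -11 0; 1 37 -5 -11 0; 1 37 -5 -11 0'
python3 - <<'E'
from h import *
w=cap("wrist","w3"); print(w["xyz"],bot.state()["tcp_pos"],bot.state()["clock"])
E
```

```text
clock: 2.47
tcp_pos: [0.6321, -0.0328, 0.4546]
orientation: [-0.5, -0.499, 0.5, 0.501]
force: [-0.2, 0.7, -0.5]
width: 0.0855
[ 0.56542009 -0.03204154  0.42341297] [ 0.63210201 -0.0329612   0.45464943] 2.5167
```

View pics/w3.png

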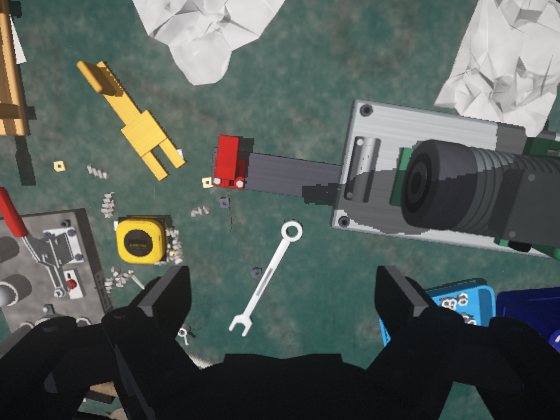

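```bash
python3 - <<'E'
from h import *
w=load("w3")
crop(w,200,90,420,240,3.6,"w3a"); crop(w,320,90,420,240,5,"w3b");crop(w,200,125,260,195,8,"w3c")
E
```

```text
(no output)
```

View pics/w3b.png

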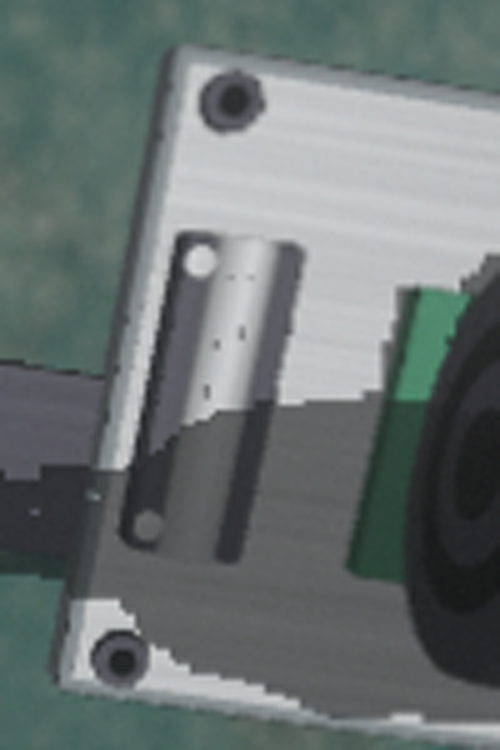

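View pics/w3c.png

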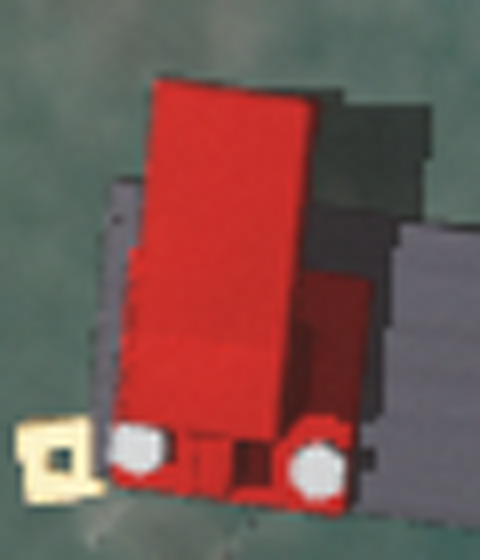

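```bash
cat > fit.py <<'E'
from h import *
from scipy.optimize import least_squares
def fitbed(obs,x0=(.624,.144,-.152)):
    # obs list (cap,uv,P_bed(m))
    def f(v):
        Rm=R.from_euler('z',v[2]).as_matrix()
        return np.concatenate([(proj(c,Rm@np.array(P)+[v[0],v[1],0])-uv).ravel() for c,uv,P in obs])
    r=least_squares(f,x0); return r.x,f(r.x).reshape(-1,2)
E
python3 - <<'E'
from fit import *
w=load("w3")
b=lambda p:np.array(p)/5+[320,90]; k=lambda p:np.array(p)/8+[200,125]
o=[(w,b((178,53)),(-.085,-.095,.02)),(w,b((67,685)),(.085,-.095,.02)),
(w,b((250,238)),(-.04,-.072,.0436)),(w,b((197,553)),(.04,-.072,.0436)),
(w,k((155,82)),(-.018,-.252,.047)),(w,k((305,100)),(-.018,-.228,.047)),(w,k((277,437)),(.034,-.228,.047)),(w,k((115,432)),(.034,-.252,.047))]
x,e=fitbed(o); print(x,e.round(1))
x,e=fitbed(o[:4]); print(x); x,e=fitbed(o[4:]); print(x)
Rm=R.from_euler('z',x[2]).as_matrix()
# green foot check
print(onz(w,[b((418,290)),b((350,570))],.054))
# packer again
P=np.array([[404.96,159.6]])
E
```

```text
[ 0.61793289  0.13946614 -0.13696503] [[-0.3 -3.5]
 [-2.   1.3]
 [ 1.5 -0.4]
 [-0.9  1.6]
 [-0.6 -0.2]
 [ 0.9  0.3]
 [ 0.2  1.6]
 [ 0.9 -0.4]]
[ 0.6171187   0.14021161 -0.12115335]
[ 0.61713135  0.13909693 -0.13520879]
[[0.58053463 0.10940233 0.054     ]
 [0.64777005 0.09907422 0.054     ]]
```

```bash
python3 - <<'E'
from h import *
print(shift((.4677,-.4027,.30),np.pi/2-.0217)); print(shift((.4677,-.4027,.202),np.pi/2-.0217))
E
```

```text
(array([-37.01,  15.48,  16.34]), np.float64(0.019096072041525414), np.float64(1.5682))
(array([-37.01,  25.28,  16.33]), np.float64(0.019096072041525414), np.float64(1.5682))
```

```bash
python3 -m pendant '1 -37 15.5 16.3 0.02; 1 -37 15.5 16.3 0.02; 1 -37 15.5 16.3 0.02; 1 -37 15.5 16.3 0.02; 1 -37 15.5 16.3 0.02; 1 -37 15.5 16.3 0.02; 1 -37 15.5 16.3 0.02; 1 -37 15.5 16.3 0.02; 1 -37 15.5 16.3 0.02; 1 -37 15.5 16.3 0.02; 1 -37 15.5 16.3 0.02; 1 -37 15.5 16.3 0.02; 1 -37 15.5 16.3 0.02;1 -37 15.5 16.3 0.02'
python3 - <<'E'
from h import *
w=cap("wrist","w4"); print(shift((.4677,-.4027,.202),np.pi/2-.0217))
f=w["frame"].astype(int)
r,g,b=f[...,0],f[...,1],f[...,2]
m=((r>150)&(g<120)&(b<70)&(r-g>70)).astype(np.uint8)
cs,_=cv2.findContours(m,0,2); c=max(cs,key=cv2.contourArea); print(cv2.boundingRect(c),cv2.minAreaRect(c))
E
```

```text
clock: 3.68
tcp_pos: [0.4691, -0.4014, 0.3003]
orientation: [0.506, 0.495, -0.495, -0.505]
force: [-0.0, -0.0, 0.3]
width: 0.0855
(array([-0.18,  9.86,  0.2 ]), np.float64(0.0014841985543250225), np.float64(1.5506))
(271, 187, 19, 33) ((280.0, 203.0), (32.0, 18.0), 90.0)
```

View pics/w4.png

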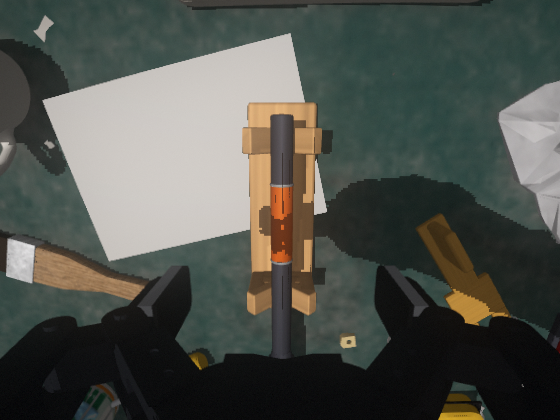

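```bash
python3 - <<'E'
from h import *
w=load("w4")
print(onz(w,[[281.5,185],[281.5,262.5],[283,114],[281.5,350]],.052).round(4))
print("board",onz(w,[[248,103],[316,103],[248,310],[315,310]],.02).round(4),"saddle tops", onz(w,[[243,128],[243,152],[247,290],[247,313],[322,128],[314,313]],.05).round(4))
E
python3 -m pendant '1 -0.2 3 0.2 0; 1 -0.2 6 0.2 0; 1 -0.2 8 0.2 0; 1 -0.2 9.8 0.2 0; 1 -0.2 9.8 0.2 0;1 -0.2 9.8 0.2 0; 0 -0.2 9.8 0.2 0; 0 -0.2 9.8 0.2 0; 0 -0.2 9.8 0.2 0; 0 -0.2 9.8 0.2 0; 0 -0.2 9.8 0.2 0; 0 -0.2 9.8 0.2 0; 0 -0.2 9.8 0.2 0; 0 -0.2 9.8 0.2 0'
```

```text
[[ 0.4373 -0.4013  0.052 ]
 [ 0.4963 -0.4026  0.052 ]
 [ 0.3895 -0.3992  0.052 ]
 [ 0.5747 -0.4044  0.052 ]]
board [[ 0.3789 -0.4256  0.02  ]
 [ 0.38   -0.3739  0.02  ]
 [ 0.5563 -0.4347  0.02  ]
 [ 0.5576 -0.3736  0.02  ]] saddle tops [[ 0.3978 -0.4267  0.05  ]
 [ 0.4139 -0.4275  0.05  ]
 [ 0.52   -0.4303  0.05  ]
 [ 0.5405 -0.4314  0.05  ]
 [ 0.399  -0.3728  0.05  ]
 [ 0.5416 -0.3775  0.05  ]]
clock: 4.9
tcp_pos: [0.4677, -0.4027, 0.2024]
orientation: [0.505, 0.495, -0.495, -0.505]
force: [-0.0, 4.5, 4.9]
width: 0.0141
```

```bash
python3 -m pendant '0 0 -2 0 0; 0 0 -4 0 0; 0 0 -6 0 0; 0 0 -6 -3 0; 0 0 -6 -6 0;0 0 -6 -10.5 0;0 0 -6 -10.5 0;0 0 -6 -10.5 0'
python3 - <<'E'
from h import *
s=cap("scene","s5"); d=cap("side","d5"); crop(s,270,110,470,230,4,"s5a"); crop(d,150,90,310,210,5,"d5a"); print(bot.state()["force"])
E
```

```text
clock: 5.57
tcp_pos: [0.5742, -0.4046, 0.259]
orientation: [-0.504, -0.495, 0.496, 0.506]
force: [-0.5, 0.1, -3.4]
width: 0.014
[-0.89125893  0.80402164 -3.43865253]
```

View pics/s5a.png

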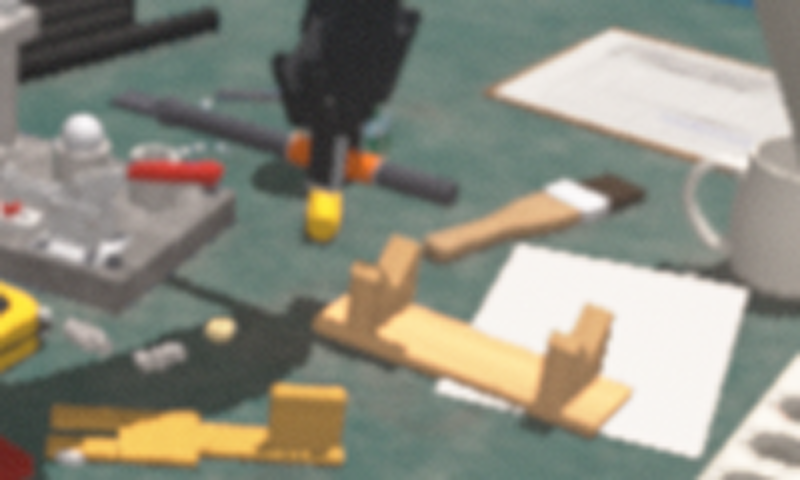

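View pics/d5a.png

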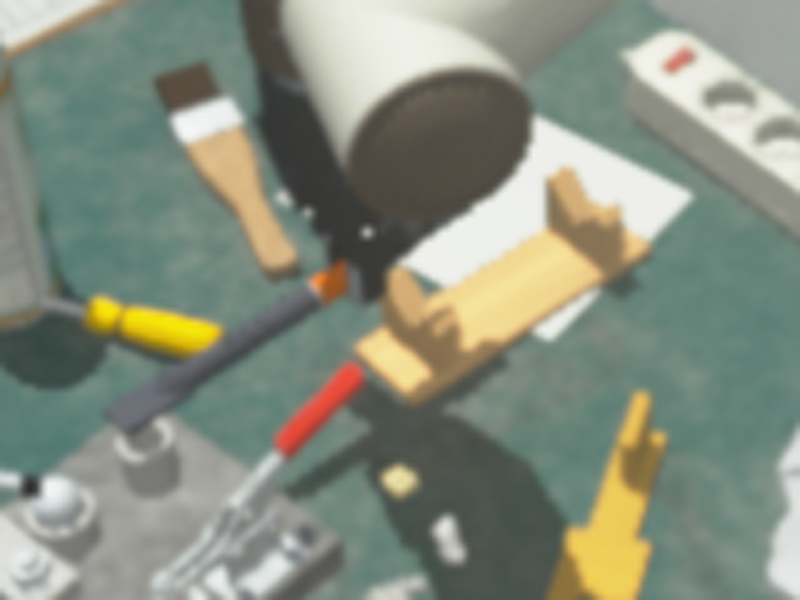

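```bash
cat >> h.py <<'E'
BED=np.array([.618,.1395,-.137])
def bed2w(x,y):
    c,s=np.cos(BED[2]),np.sin(BED[2]); return np.array([BED[0]+c*x-s*y,BED[1]+s*x+c*y])
def w2bed(p):
    c,s=np.cos(BED[2]),np.sin(BED[2]); d=np.array(p)[:2]-BED[:2]; return np.array([c*d[0]+s*d[1],-s*d[0]+c*d[1]])
def st():
    s=bot.state(); print("bed",(w2bed(s["tcp_pos"])*1e3).round(1),"z",round(s["tcp_pos"][2]*1e3,1),"F",s["force"].round(1),"M",s["moment"].round(2),"w",round(s["width"]*1e3,1),"t",s["clock"])
E
python3 - <<'E'
from h import *
print(shift((*bed2w(0,-.440),.36),np.pi-.137))
E
```

```text
(array([ 10.83, -10.02,   1.66]), np.float64(-1.4541714633215115), np.float64(1.5504))
```

```bash
python3 -m pendant '0 0 -5 1.7 0; 0 0 -10 1.7 0; 0 3 -10 1.7 -0.12; 0 7 -10 1.7 -0.24; 0 10.8 -10 1.7 -1.454; 0 10.8 -10 1.7 -1.454; 0 10.8 -10 1.7 -1.454; 0 10.8 -10 1.7 -1.454; 0 10.8 -10 1.7 -1.454; 0 10.8 -10 1.7 -1.454; 0 10.8 -10 1.7 -1.454; 0 10.8 -10 1.7 -1.454; 0 10.8 -10 1.7 -1.454; 0 10.8 -10 1.7 -1.454; 0 10.8 -10 1.7 -1.454; 0 10.8 -10 1.7 -1.454; 0 10.8 -10 1.7 -1.454'
python3 - <<'E'
from h import *
st(); w=cap("wrist","w6"); print(shift((*bed2w(0,-.440),.187),np.pi-.137))
E
```

```text
clock: 7.08
tcp_pos: [0.557, -0.297, 0.3616]
orientation: [0.049, 0.705, -0.705, -0.049]
force: [0.1, 0.9, -3.6]
width: 0.0146
bed [  -0.8 -440.7] z 361.6 F [ 0.1  0.9 -3.6] M [-0.19  0.02 -0.01] w 14.6 t 7.0833
(array([-0.07, 17.46, -0.07]), np.float64(-0.002045896793975377), np.float64(3.0025))
```

View pics/w6.png

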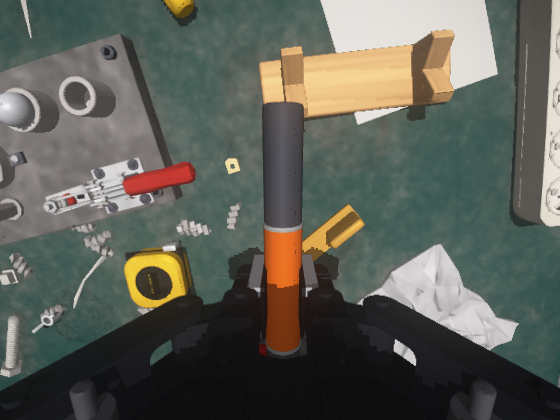

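```bash
python3 -m pendant '0 -0.1 4 -1.8 0; 0 -0.1 8 -1.8 0; 0 -0.1 12 -1.8 0; 0 -0.1 15 -1.8 0; 0 -0.1 16.5 -1.8 0; 0 -0.1 17.5 -1.8 0; 0 -0.1 17.5 -1.8 0;0 -0.1 17.5 -1.8 0'
python3 - <<'E'
from h import *
st(); s=cap("scene","s7"); d=cap("side","d7"); crop(s,180,110,440,310,3,"s7a"); crop(d,200,150,340,255,5.5,"d7a")
E
```

```text
clock: 7.8
tcp_pos: [0.5617, -0.2793, 0.1873]
orientation: [-0.049, -0.705, 0.706, 0.048]
force: [0.5, -0.4, -2.5]
width: 0.0138
bed [   1.4 -422.6] z 187.3 F [ 0.5 -0.4 -2.5] M [-0.16 -0.04 -0.03] w 13.8 t 7.8
```

View pics/s7a.png

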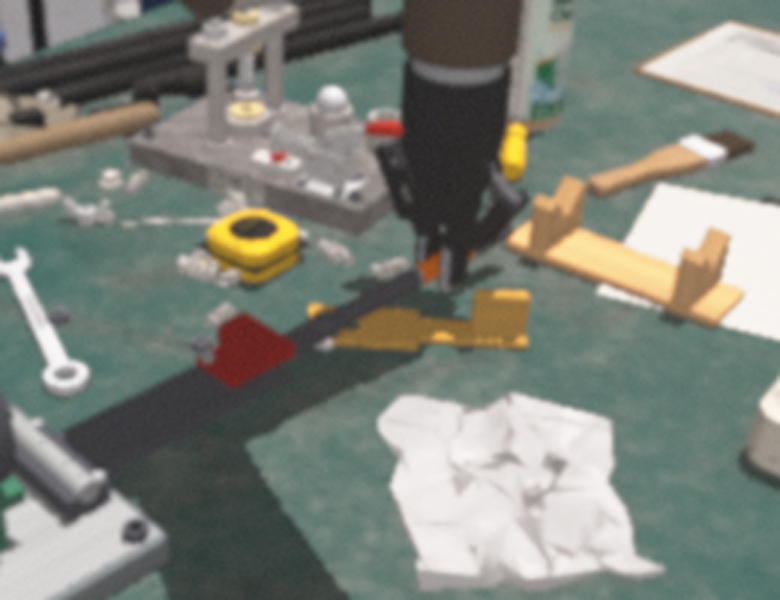

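View pics/d7a.png

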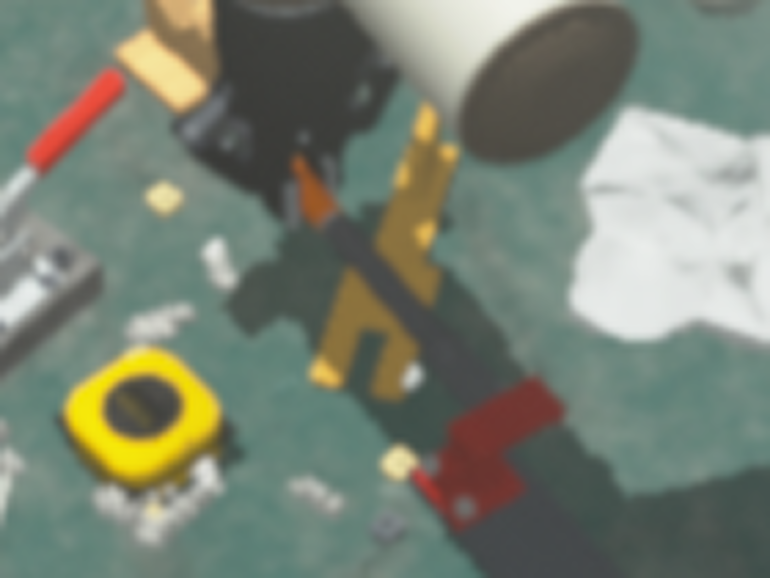

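```bash
python3 -m pendant '0 0 0 -0.8 0; 0 0 0 -1.5 0; 0 0 0 -2.2 0; 0 0 0 -2.2 0; 0 0 0 -2.2 0'
python3 - <<'E'
from h import *
st()
E
```

```text
clock: 8.32
tcp_pos: [0.5644, -0.2565, 0.1872]
orientation: [-0.048, -0.705, 0.706, 0.048]
force: [-0.1, -0.6, -3.8]
width: 0.014
bed [   1.  -399.6] z 187.2 F [-0.1 -0.6 -3.8] M [-0.09 -0.   -0.04] w 14.0 t 8.3167
```

```bash
python3 -m pendant '0 0 -0.8 0 0; 0 0 -1.6 0 0; 0 0 -2.3 0 0; 0 0 -3 0 0; 0 0 -3 0 0'
python3 - <<'E'
from h import *
st()
E
```

```text
clock: 8.73
tcp_pos: [0.5645, -0.2576, 0.2187]
orientation: [-0.049, -0.705, 0.706, 0.047]
force: [-0.6, -0.8, -5.6]
width: 0.0143
bed [   1.2 -400.7] z 218.7 F [-0.6 -0.8 -5.6] M [-0.57  0.18  0.01] w 14.3 t 8.7333
```

```bash
python3 -m pendant '0 0 -0.6 0 0; 0 0 -1.2 0 0; 0 0 -1.8 0 0; 0 0 -2.4 0 0; 0 0 -2.4 0 0'
python3 - <<'E'
from h import *
st(); s=cap("scene","s8"); crop(s,180,110,440,310,3,"s8a")
E
```

```text
clock: 9.15
tcp_pos: [0.5645, -0.2575, 0.2424]
orientation: [-0.049, -0.705, 0.706, 0.047]
force: [-0.2, -0.5, -4.3]
width: 0.0141
bed [   1.2 -400.6] z 242.4 F [-0.2 -0.5 -4.3] M [-0.67  0.18  0.07] w 14.1 t 9.15
```

View pics/s8a.png

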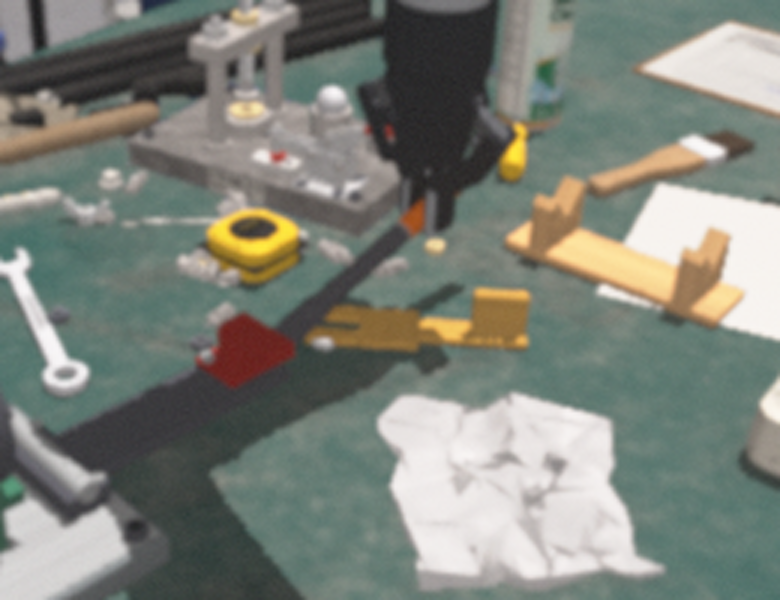

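```bash
python3 -m pendant '0 0 0 1.3 0; 0 0 0 2.6 0; 0 0 -3 2.6 0; 0 0 -6 2.6 0; 0 1 -6 -1 0.04; 0 2 -6 -5 0.08; 0 3.3 -6 -9 0.127; 0 3.3 -6 -13 0.127; 0 3.3 -6 -15.8 0.127; 0 3.3 -6 -15.8 0.127; 0 3.3 -6 -15.8 0.127; 0 3.3 -6 -15.8 0.127'
python3 - <<'E'
from h import *
st(); s=cap("scene","s9");d=cap("side","d9"); crop(s,100,100,360,300,3,"s9a"); crop(d,230,170,390,290,5,"d9a")
E
```

```text
clock: 10.2
tcp_pos: [0.5531, -0.0969, 0.3007]
orientation: [-0.093, -0.701, 0.701, 0.093]
force: [-0.3, 0.4, -4.0]
width: 0.0143
bed [ -32.  -243.1] z 300.7 F [-0.3  0.4 -4. ] M [-0.14  0.07 -0.03] w 14.3 t 10.2
```

View pics/s9a.png

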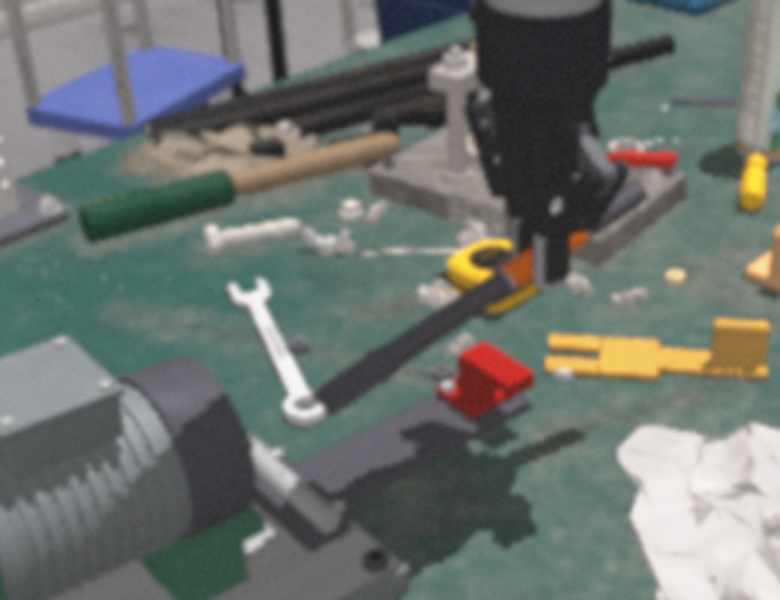

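View pics/d9a.png

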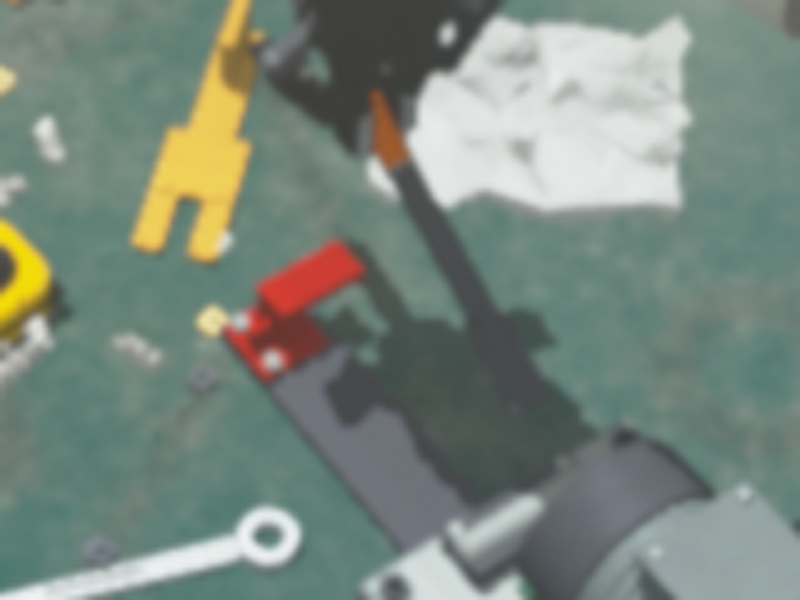

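```bash
python3 - <<'E'
from h import *
s=load("s9");d=load("d9")
p,e=tri(s,np.array((321,401))/3+[100,100],d,np.array((521,398))/5+[230,170])
print(p,e,w2bed(p))
tcp=np.array([.5531,-.0969,.3007]); g=tcp-[0,0,.157]
v=p-g; print(v,np.linalg.norm(v),np.arcsin(-v[2]/.163), np.arctan2(v[0],v[1]))
# expected tip at various pitch
yaw=np.pi-.137-.127-np.pi/2
for pt in (.2,.25,.3,.35):
    q=g+.162*np.array([np.cos(yaw)*np.cos(pt),np.sin(yaw)*np.cos(pt),-np.sin(pt)])
    print(pt,(proj(s,q)-[100,100])*3,(proj(d,q)-[230,170])*5)
E
```

```text
[0.59266296 0.04691106 0.09612271] 0.0042981731032387185 [-0.01245459 -0.09518172]
[ 0.03956296  0.14381106 -0.04757729] 0.15655813220657083 0.29619728283511954 0.26846266482323533
0.2 [[306.70425024 382.35297546]] [[537.37209787 399.09623278]]
0.25 [[310.89790293 392.84889486]] [[533.9299802  405.34958996]]
0.3 [[315.63626113 402.81143375]] [[530.11206333 410.79714393]]
0.35 [[320.89259013 412.22258346]] [[525.93547213 415.43827303]]
```

```bash
python3 -m pendant '0 0 1.5 0 0; 0 0 3 0 0; 0 0 3.9 0 0; 0 0 4.5 -2 0; 0 0 5.1 -4 0; 0 0 5.25 -4.5 0; 0 0 5.25 -4.5 0'
python3 - <<'E'
from h import *
st(); s=cap("scene","s10"); crop(s,60,180,220,300,5,"s10a")
E
```

```text
clock: 10.88
tcp_pos: [0.5652, -0.0526, 0.2476]
orientation: [-0.092, -0.701, 0.701, 0.093]
force: [1.1, 0.9, -3.7]
width: 0.0139
bed [ -26.1 -197.5] z 247.6 F [ 1.1  0.9 -3.7] M [-0.14  0.02 -0.01] w 13.9 t 10.8833
```

View pics/s10a.png

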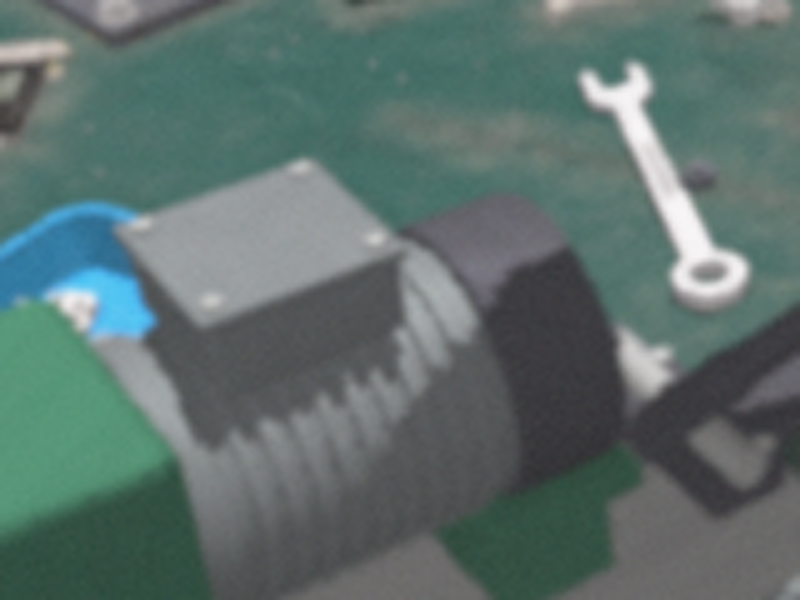

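```bash
python3 - <<'E'
from h import *
s=load("s10")
for n,b in {"ledge top front":(-.035,-.034,.0574),"ledge bot front":(-.035,-.034,.0474),"ledge bot mid":(0,-.034,.0474),"ledge top mid":(0,-.034,.0574),"tip":(-.0055,-.043,.0438),"tip exp top":(-.0055,-.043,.0468),"nose front":(-.04,-.072,.0436),"fulc mid":(-.005,-.072,.0436)}.items():
    print(n,(proj(s,[*bed2w(*b[:2]),b[2]])-[60,180])*5)
E
```

```text
ledge top front [[635.58236304 463.16064933]]
ledge bot front [[639.04502601 486.15185538]]
ledge bot mid [[583.12352195 434.93083602]]
ledge top mid [[579.33972697 412.25138196]]
tip [[615.65988485 439.27333934]]
tip exp top [[614.61214347 432.55141291]]
nose front [[743.46299292 451.47707822]]
fulc mid [[685.85101116 402.75400738]]
```

```bash
python3 -m pendant '0 0 0.12 -0.4 0; 0 0 0.24 -0.8 0; 0 0 0.36 -1.2 0; 0 0 0.36 -1.2 0;0 0 0.36 -1.2 0'
python3 - <<'E'
from h import *
st(); s=cap("scene","s11"); crop(s,100,210,220,300,6,"s11a")
E
```

```text
clock: 11.35
tcp_pos: [0.568, -0.0412, 0.2447]
orientation: [0.093, 0.701, -0.701, -0.093]
force: [0.7, 0.1, -3.3]
width: 0.0141
bed [ -24.9 -185.8] z 244.7 F [ 0.7  0.1 -3.3] M [-0.08  0.01 -0.  ] w 14.1 t 11.35
```

View pics/s11a.png

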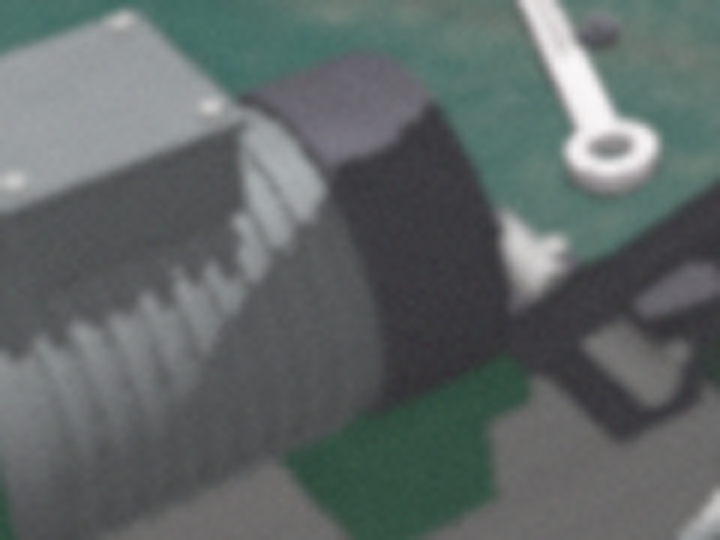

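```bash
python3 -m pendant '0 0 0.1 -0.4 0; 0 0 0.2 -0.8 0; 0 0 0.28 -1.0 0; 0 0 0.28 -1.0 0;0 0 0.28 -1.0 0'
python3 - <<'E'
from h import *
st(); s=cap("scene","s12"); crop(s,100,210,220,300,6,"s12a")
E
```

```text
clock: 11.82
tcp_pos: [0.5706, -0.0314, 0.2417]
orientation: [-0.093, -0.701, 0.701, 0.093]
force: [-0.0, 0.3, -4.3]
width: 0.0137
bed [ -23.6 -175.8] z 241.7 F [-0.   0.3 -4.3] M [-0.15  0.05 -0.  ] w 13.7 t 11.8167
```

View pics/s12a.png

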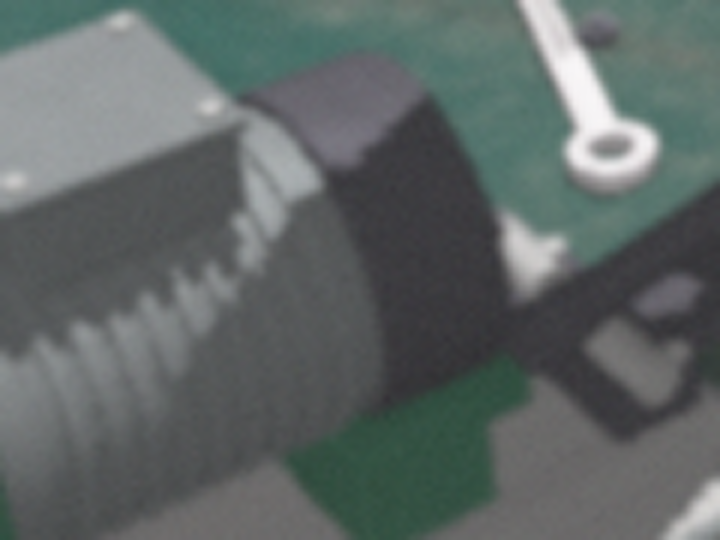

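```bash
python3 -m pendant '0 0 0.05 -0.2 0; 0 0 0.1 -0.4 0; 0 0 0.1 -0.4 0;0 0 0.1 -0.4 0'
python3 - <<'E'
from h import *
st()
E
```

```text
clock: 12.2
tcp_pos: [0.5707, -0.0299, 0.2411]
orientation: [-0.092, -0.699, 0.702, 0.094]
force: [-2.2, -11.3, 0.7]
width: 0.0142
bed [ -23.7 -174.3] z 241.1 F [ -2.2 -11.3   0.7] M [-3.06  0.54 -0.04] w 14.2 t 12.2
```

```bash
python3 -m pendant '0 0 0 0.5 0; 0 0 0.3 0.6 0; 0 0 0.6 0.75 0; 0 0 1.0 0.85 0; 0 0 1.3 0.95 0; 0 0 1.5 1.0 0; 0 0 1.5 1.0 0'
python3 - <<'E'
from h import *
st()
E
```

```text
clock: 12.78
tcp_pos: [0.57, -0.0369, 0.2266]
orientation: [0.094, 0.701, -0.701, -0.091]
force: [0.6, 0.4, 6.4]
width: 0.0142
bed [ -23.4 -181.3] z 226.6 F [0.6 0.4 6.4] M [ 0.54 -0.05  0.05] w 14.2 t 12.7833
```

```bash
python3 -m pendant '0 0 0.3 0.1 0; 0 0 0.6 0.15 0; 0 0 0.9 0.2 0; 0 0 1.2 0.2 0; 0 0 1.5 0.2 0; 0 0 1.7 0.2 0; 0 0 1.7 0.2 0'
python3 - <<'E'
from h import *
st(); s=cap("scene","s13"); crop(s,80,170,280,320,4,"s13a"); d=cap("side","d13"); crop(d,230,190,390,310,5,"d13a")
E
```

```text
clock: 13.37
tcp_pos: [0.5691, -0.0398, 0.2099]
orientation: [-0.093, -0.701, 0.701, 0.092]
force: [-0.8, -3.5, 7.5]
width: 0.0138
bed [ -24.  -184.3] z 209.9 F [-0.8 -3.5  7.5] M [-0.87  0.23  0.04] w 13.8 t 13.3667
```

View pics/s13a.png

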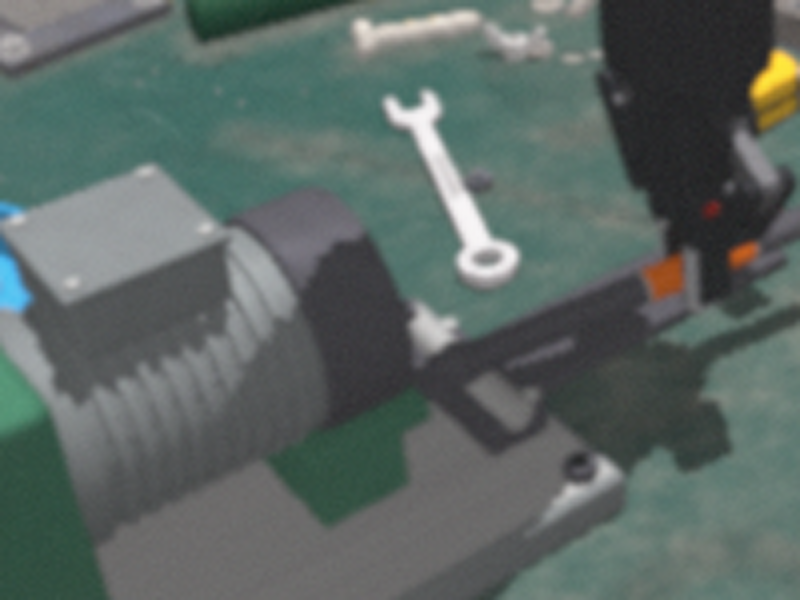

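View pics/d13a.png

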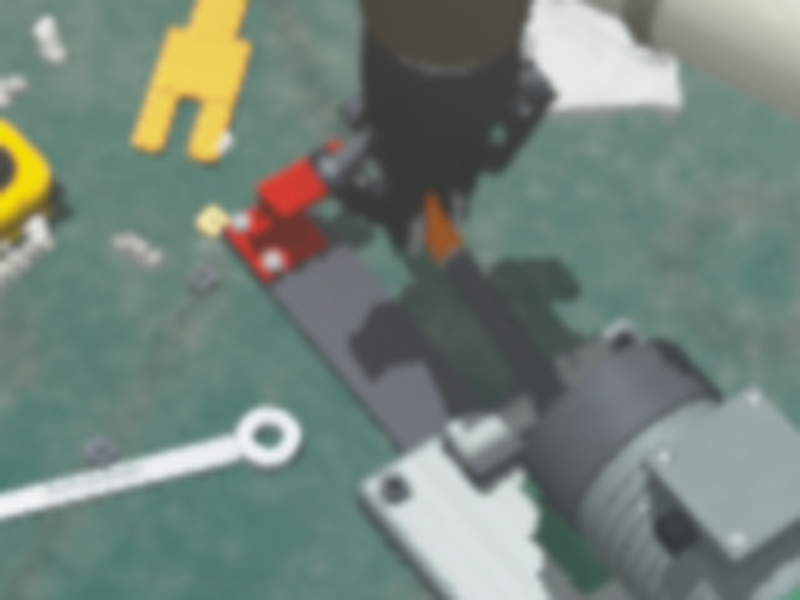

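```bash
python3 -m pendant '0 0 0.3 0.1 0; 0 0 0.6 0.1 0; 0 0 0.9 0.1 0; 0 0 1.2 0.1 0; 0 0 1.5 0.1 0; 0 0 1.7 0.1 0; 0 0 1.9 0.1 0; 0 0 1.9 0.1 0'
python3 - <<'E'
from h import *
st(); d=cap("side","d14"); crop(d,230,190,390,310,5,"d14a"); s=cap("scene","s14"); crop(s,150,150,310,270,5,"s14a")
E
```

```text
clock: 14.13
tcp_pos: [0.5693, -0.0408, 0.192]
orientation: [-0.094, -0.701, 0.701, 0.091]
force: [-1.7, -5.4, 13.1]
width: 0.0138
bed [ -23.6 -185.3] z 192.0 F [-1.7 -5.4 13.1] M [-1.06  0.3   0.07] w 13.8 t 14.1333
```

View pics/d14a.png

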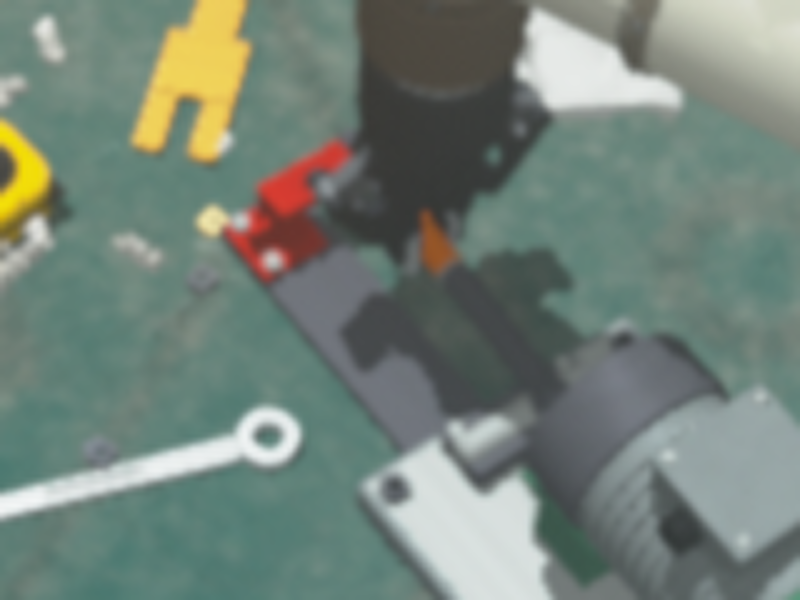

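View pics/s14a.png

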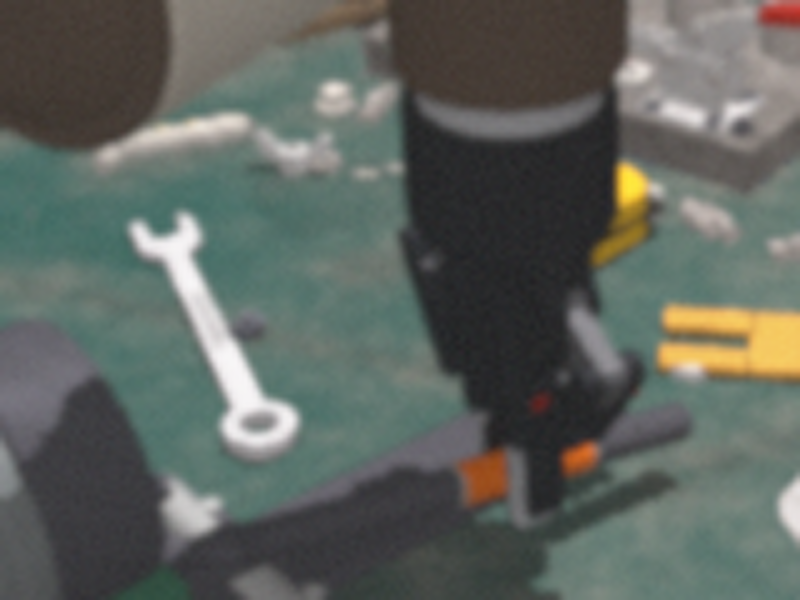

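```bash
cat >> h.py <<'E'
def barplane(c,uv):
    """intersect pixel ray with vertical plane through gripper TCP containing bar (perp. to tool x)"""
    s=bot.state(); M=R.from_quat(s["orientation"]).as_matrix(); n=M[:,0]*[1,1,0]; n/=np.linalg.norm(n)
    o,d=ray(c,uv); t=((s["tcp_pos"]-o)@n)/(d@n); P=o+d*t[:,None]
    a=(P-s["tcp_pos"])@(-M[:,2]); return np.c_[a,P[:,2]]
E
python3 - <<'E'
from h import *
s=load("s14")
uv=np.array([[672,424],[690,424],[597,458],[462,485],[340,525]])/5+[150,150]
print((barplane(s,uv)*1e3).round(1), bot.state()["tcp_pos"])
E
```

```text
[[-73.   23.6]
 [-82.1  19.8]
 [-36.5  22.5]
 [ 24.6  36.3]
 [ 75.9  40.9]] [ 0.56927348 -0.04084389  0.19208757]
```

```bash
python3 -m pendant '0 0 0.2 0.05 0; 0 0 0.4 0.1 0; 0 0 0.4 0.1 0; 0 0 0.4 0.1 0'
python3 - <<'E'
from h import *
st()
E
```

```text
clock: 14.57
tcp_pos: [0.5696, -0.0411, 0.1884]
orientation: [0.094, 0.701, -0.701, -0.09]
force: [-1.4, -1.4, 13.2]
width: 0.0141
bed [ -23.3 -185.6] z 188.4 F [-1.4 -1.4 13.2] M [-0.22  0.16  0.09] w 14.1 t 14.5667
```

```bash
python3 -m pendant '0 -0.4 0 -0.02 -0.025; 0 -0.8 0 -0.05 -0.05; 0 -1.2 0 -0.08 -0.075; 0 -1.6 0 -0.1 -0.1; 0 -2.0 0 -0.13 -0.125; 0 -2.3 0 -0.16 -0.14; 0 -2.3 0 -0.16 -0.14'
python3 - <<'E'
from h import *
st(); d=cap("side","d15"); crop(d,230,190,390,310,5,"d15a"); s=cap("scene","s15"); crop(s,150,150,310,270,5,"s15a")
E
```

```text
clock: 15.15
tcp_pos: [0.5903, -0.045, 0.1872]
orientation: [-0.042, -0.706, 0.706, 0.043]
force: [-6.2, 3.1, 12.2]
width: 0.0137
bed [  -2.2 -186.5] z 187.2 F [-6.2  3.1 12.2] M [1.2  1.54 0.55] w 13.7 t 15.15
```

View pics/d15a.png

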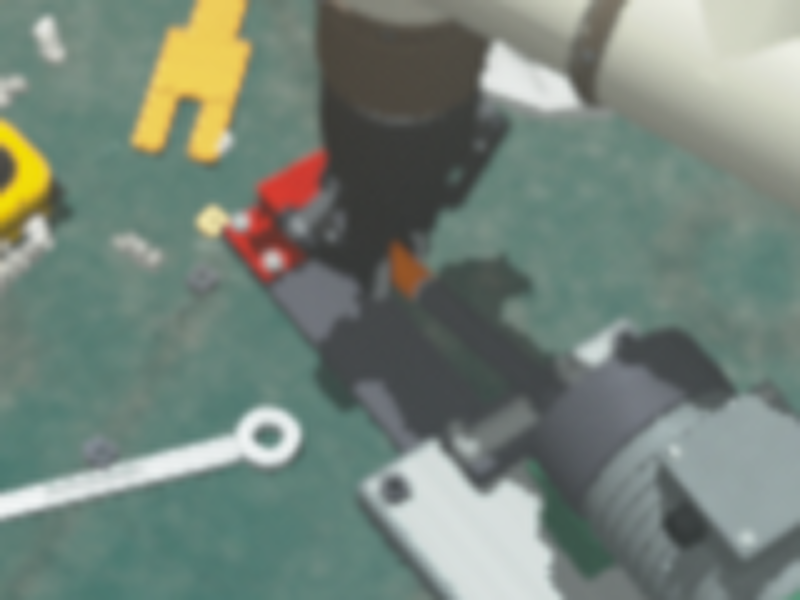

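View pics/s15a.png

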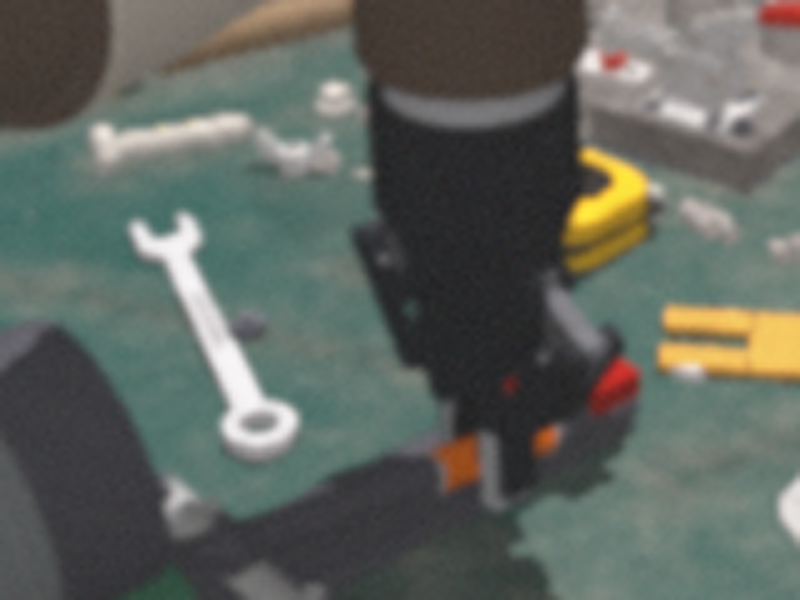

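```bash
python3 - <<'E'
from h import *
st(); s=load("s15"); q=bot.state(); M=R.from_quat(q["orientation"]).as_matrix(); print(np.arctan2(M[1,0],M[0,0])-(np.pi-.137))
for x in (-28,-16,0): print(x,[( (proj(s,[*bed2w(x/1e3-.0*0,-.262),z])-[150,150])*5).round(0).tolist() for z in (.010,.016,.024)])
print("tooth",[((proj(s,[*bed2w(-.018,y),.0347])-[150,150])*5).round(0).tolist() for y in (-.252,-.228)])
crop(s,240,210,300,260,12,"s15b")
E
```

```text
bed [  -2.2 -186.5] z 187.3 F [-4.7  2.2 11.5] M [1.07 1.44 0.54] w 13.8 t 15.25
0.016321243440674316
-28 [[[671.0, 442.0]], [[671.0, 430.0]], [[671.0, 414.0]]]
-16 [[[650.0, 429.0]], [[651.0, 417.0]], [[651.0, 401.0]]]
0 [[[624.0, 412.0]], [[624.0, 400.0]], [[624.0, 384.0]]]
tooth [[[636.0, 391.0]], [[591.0, 415.0]]]
```

View pics/s15b.png

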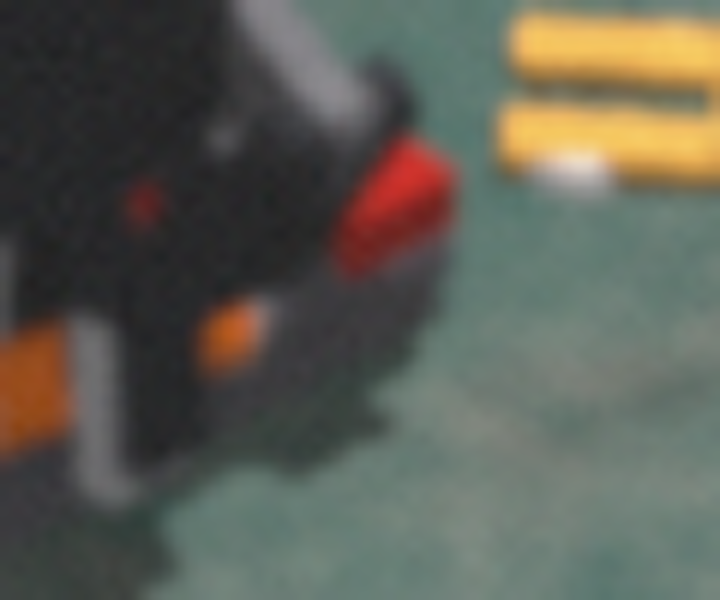

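```bash
python3 -m pendant '0 -0.2 0 0 0; 0 -0.3 0 0 -0.01; 0 -0.3 0 0 -0.01; 0 -0.3 -0.2 0 -0.01; 0 -0.3 -0.4 0 -0.01; 0 -0.3 -0.5 0 -0.01; 0 -0.3 -0.6 0 -0.01; 0 -0.3 -0.6 0 -0.01'
python3 - <<'E'
from h import *
st()
E
```

```text
clock: 15.92
tcp_pos: [0.5927, -0.046, 0.1917]
orientation: [-0.039, -0.706, 0.706, 0.041]
force: [-5.4, 1.1, 5.0]
width: 0.0138
bed [   0.2 -187.2] z 191.7 F [-5.4  1.1  5. ] M [0.17 1.37 0.6 ] w 13.8 t 15.9167
```

```bash
python3 -m pendant '0 0 -0.15 0 0; 0 0 -0.3 0 0; 0 0 -0.3 0 0'
python3 - <<'E'
from h import *
st(); s=cap("scene","s16"); crop(s,240,210,300,260,12,"s16b")
E
```

```text
clock: 16.17
tcp_pos: [0.5926, -0.0463, 0.193]
orientation: [-0.039, -0.706, 0.706, 0.042]
force: [-3.0, -2.0, -6.3]
width: 0.014
bed [   0.2 -187.5] z 193.0 F [-3.  -2.  -6.3] M [-0.39  0.71  0.62] w 14.0 t 16.1667
```

View pics/s16b.png

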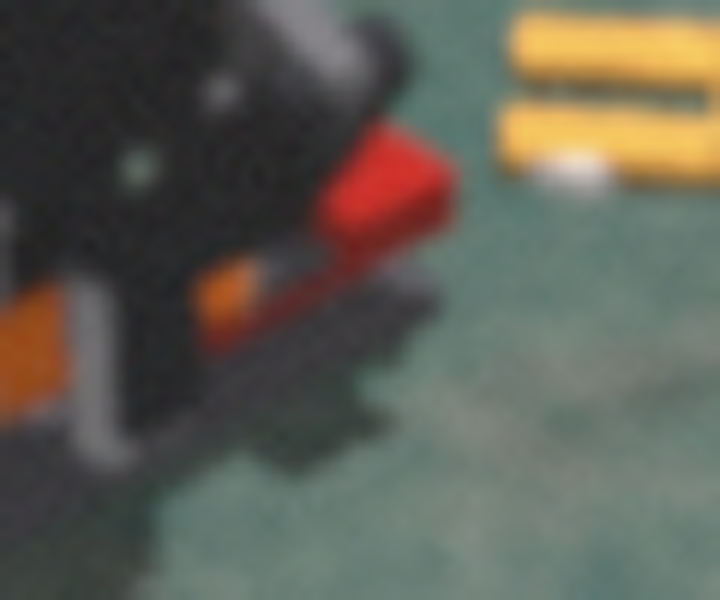

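```bash
python3 -m pendant '0 0 0.25 0 0; 0 0 0.5 0 0; 0 0 0.5 -0.3 0; 0 0 0.5 -0.6 0; 0 0 0.5 -0.8 0; 0 0 0.5 -0.8 0'
python3 - <<'E'
from h import *
st()
E
```

```text
clock: 16.72
tcp_pos: [0.5928, -0.0432, 0.1902]
orientation: [-0.038, -0.703, 0.709, 0.044]
force: [-6.3, -23.4, 3.7]
width: 0.0137
bed [  -0.  -184.5] z 190.2 F [ -6.3 -23.4   3.7] M [-6.35  1.6   0.6 ] w 13.7 t 16.7167
```

```bash
python3 -m pendant '0 0 0 0.3 0; 0 0 -0.2 0.45 0; 0 0 -0.35 0.45 0; 0 0 -0.4 0.45 0; 0 0 -0.4 0.45 0'
python3 - <<'E'
from h import *
st()
E
```

```text
clock: 17.13
tcp_pos: [0.5929, -0.0445, 0.1931]
orientation: [-0.039, -0.705, 0.707, 0.042]
force: [-3.4, -8.3, -2.3]
width: 0.0137
bed [   0.3 -185.7] z 193.1 F [-3.4 -8.3 -2.3] M [-2.55  1.07  0.57] w 13.7 t 17.1333
```

```bash
python3 -m pendant '0 0 0 0.15 0; 0.1 0 0 0.15 0; 0.5 0 0 0.15 0; 0.6 0 0 0.15 0; 0.6 0 0 0.15 0; 0.6 0 0 0.15 0'
python3 - <<'E'
from h import *
st(); s=cap("scene","s17"); crop(s,150,150,310,270,5,"s17a")
E
```

```text
clock: 17.63
tcp_pos: [0.5948, -0.0438, 0.1946]
orientation: [0.042, 0.706, -0.706, -0.039]
force: [0.2, -0.2, -0.2]
width: 0.0513
bed [   2.1 -184.7] z 194.6 F [ 0.2 -0.2 -0.2] M [ 0.03 -0.01  0.02] w 51.3 t 17.6333
```

View pics/s17a.png

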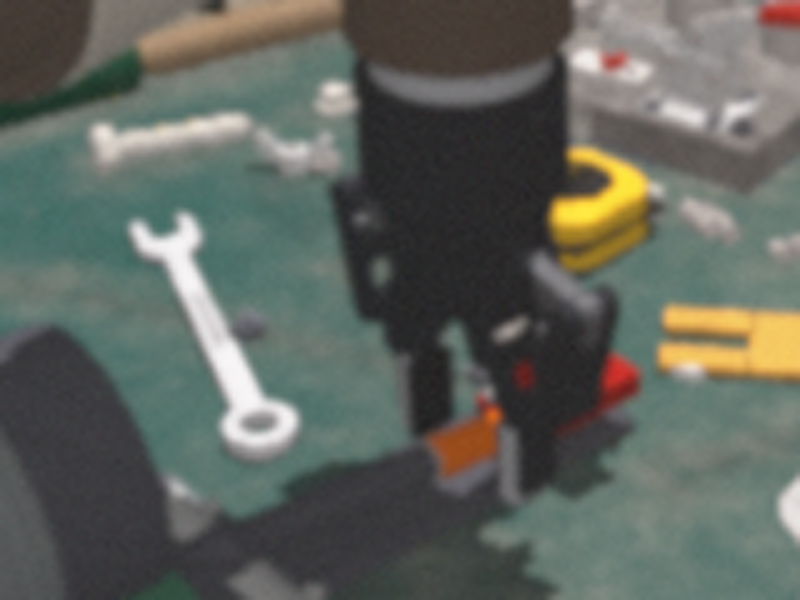

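```bash
python3 - <<'E'
from h import *
print(shift((.5385,-.231,.34),2.156)); print(bot.state()["qpos"].round(2))
E
```

```text
(array([  3.4 , -14.58,  19.23]), np.float64(0.8713613036827907), np.float64(3.0274))
[ 0.2   0.56 -0.3   0.   -0.7  -0.31]
```

```bash
python3 -m pendant '0.6 0 -3 0 0; 0.6 0 -7 0 0; 0.6 0 -11 0 0; 0.8 3.4 -14.5 19.2 0.87; 0.8 3.4 -14.5 19.2 0.87; 0.8 3.4 -14.5 19.2 0.87; 0.8 3.4 -14.5 19.2 0.87; 0.8 3.4 -14.5 19.2 0.87; 0.8 3.4 -14.5 19.2 0.87; 0.8 3.4 -14.5 19.2 0.87; 0.8 3.4 -14.5 19.2 0.87; 0.8 3.4 -14.5 19.2 0.87'
python3 - <<'E'
from h import *
st(); w=cap("wrist","w18"); s=cap("scene","s18");d=cap("side","d18")
crop(s,60,170,300,350,3.3,"s18a");crop(d,230,190,430,340,4,"d18a")
E
```

```text
clock: 18.68
tcp_pos: [0.5382, -0.231, 0.3391]
orientation: [0.334, 0.624, -0.624, -0.333]
force: [-0.6, 0.1, -0.6]
width: 0.0683
bed [ -28.4 -377.9] z 339.1 F [-0.6  0.1 -0.6] M [-0.02 -0.02 -0.  ] w 68.3 t 18.6833
```

View pics/w18.png

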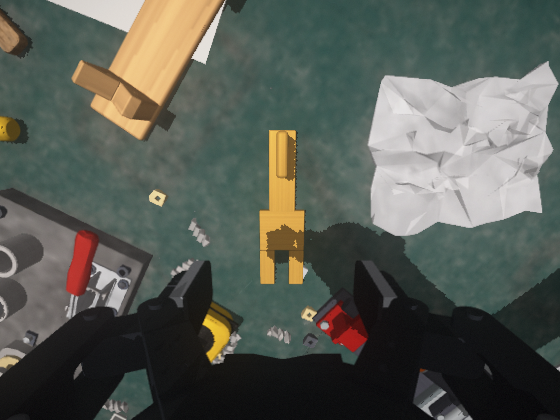

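View pics/s18a.png

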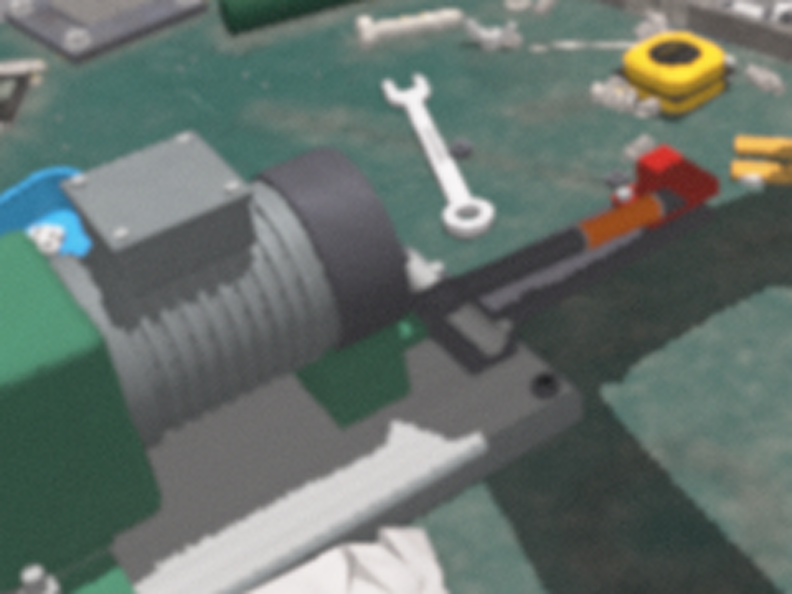

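View pics/d18a.png

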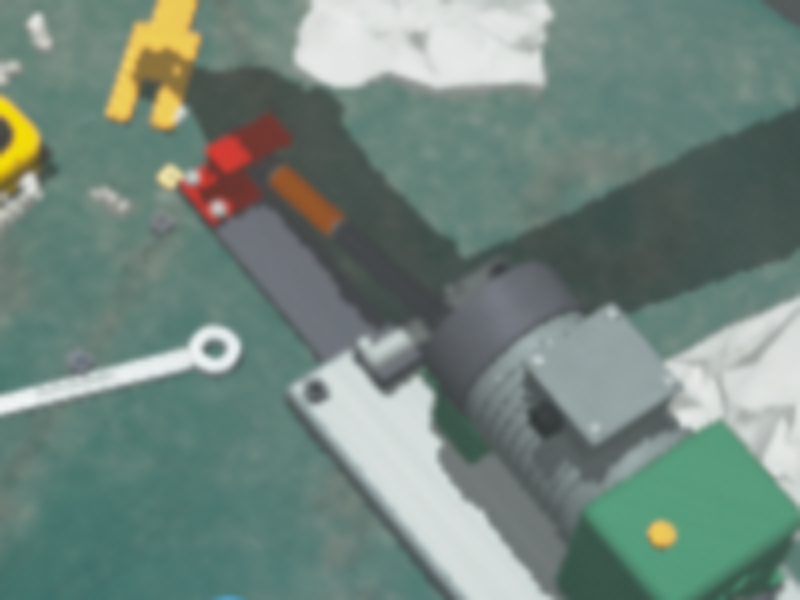

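```bash
python3 - <<'E'
from h import *
w=load("w18"); crop(w,250,120,315,295,4,"w18b")
f=w["frame"].astype(int); hsv=cv2.cvtColor(w["frame"],cv2.COLOR_RGB2HSV)
m=((hsv[...,0]>12)&(hsv[...,0]<28)&(hsv[...,1]>130)&(hsv[...,2]>60)).astype(np.uint8); m[:,:240]=0;m[:,330:]=0;m[:110]=0;m[300:]=0
cs,_=cv2.findContours(m,0,2); c=max(cs,key=cv2.contourArea); print(cv2.boundingRect(c))
for y in (135,150,165,185,200,215,235,255,265,275,280):
    x=np.nonzero(m[y])[0]; print(y,x.min(),x.max(),len(x))
for u in (245,390): pass
w3=load("w3")
print("paper edge w3", onz(w3,[[440,120],[455,60],[470,0],[530,130]],.01).round(3), [w2bed(p).round(3) for p in onz(w3,[[440,120],[455,60],[470,0],[530,130]],.01)])
E
```

```text
(259, 130, 46, 154)
135 269 295 27
150 269 295 27
165 269 295 27
185 269 294 26
200 269 294 26
215 259 304 46
235 260 303 44
255 260 303 30
265 260 302 29
275 260 302 29
280 260 302 29
paper edge w3 [[0.547 0.17  0.01 ]
 [0.475 0.181 0.01 ]
 [0.408 0.192 0.01 ]
 [0.558 0.293 0.01 ]] [array([-0.075,  0.021]), array([-0.147,  0.022]), array([-0.215,  0.023]), array([-0.081,  0.144])]
```

View pics/w18b.png

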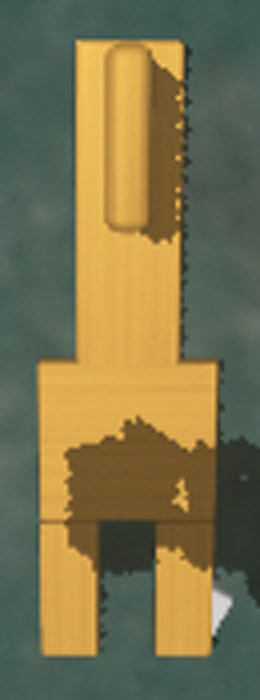

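```bash
python3 - <<'E'
from h import *
w=load("w18")
e=lambda x,y:(250+x/4,120+y/4)
P=onz(w,[e(130,40),e(129,360),e(127,655)],.006)[:,:2]; print(P)
v=P[2]-P[0]; print(np.arctan2(v[1],v[0]),np.linalg.norm(v), np.linalg.norm(P[1]-P[0]))
yaw=np.arctan2(v[1],v[0]); u=v/np.linalg.norm(v)
o=np.mean([P[0]+u*.126,P[1]+u*.048,P[2]-u*.034],0); print("origin",o,"rib",o-u*.105)
rt=onz(w,[e(128,44),e(128,230)],.04)[:,:2]; print("rib top ends",rt,rt.mean(0))
rib=o-u*.105
print(shift((*rib,.184),yaw+np.pi/2))
E
```

```text
[[ 0.47985128 -0.26993308]
 [ 0.54436815 -0.2271035 ]
 [ 0.61245707 -0.18225203]]
0.5842194161236617 0.15897252119699604 0.07743900361914927
origin [ 0.5844855  -0.20069061] rib [ 0.4969005 -0.2586032]
rib top ends [[ 0.4810933  -0.26955808]
 [ 0.51346436 -0.24793587]] [ 0.49727883 -0.25874697]
(array([-0.03, 15.48,  5.01]), np.float64(0.005164156708142187), np.float64(2.1602))
```

```bash
python3 -m pendant '0.6 0 4 5 0; 0.6 0 8 5 0; 0.6 0 11 5 0; 0.6 0 13.5 5 0; 0.6 0 15 5 0; 0.6 0 15.3 5 0; 0.6 0 15.3 5 0; 0 0 15.3 5 0; 0 0 15.3 5 0; 0 0 15.3 5 0; 0 0 15.3 5 0; 0 0 15.3 5 0; 0 0 15.3 5 0'
python3 - <<'E'
from h import *
st()
print(bot.state()["tcp_pos"])
E
```

```text
clock: 19.92
tcp_pos: [0.4972, -0.2587, 0.1874]
orientation: [0.335, 0.624, -0.623, -0.333]
force: [0.2, 0.7, 6.8]
width: 0.0088
bed [ -65.3 -411. ] z 187.4 F [0.2 0.7 6.8] M [ 0.42  0.08 -0.01] w 8.8 t 19.9167
[ 0.49721222 -0.25870785  0.18738649]
```

```bash
python3 - <<'E'
from h import *
print(shift((*bed2w(-.235,0),.30),np.pi/2-.137)); print(shift((*bed2w(-.235,0),.22),np.pi/2-.137))
E
```

```text
(array([ 42.  , -11.33, -14.55]), np.float64(0.7244476198221332), np.float64(2.1582))
(array([ 42.02,  -3.33, -14.53]), np.float64(0.7244476198221332), np.float64(2.1582))
```

```bash
python3 -m pendant '0 0 -3 0 0; 0 0 -7 0 0; 0 0 -11 0 0; 0 42 -11.3 -14.5 0.724; 0 42 -11.3 -14.5 0.724; 0 42 -11.3 -14.5 0.724; 0 42 -11.3 -14.5 0.724; 0 42 -11.3 -14.5 0.724; 0 42 -11.3 -14.5 0.724; 0 42 -11.3 -14.5 0.724; 0 42 -11.3 -14.5 0.724; 0 42 -11.3 -14.5 0.724; 0 42 -11.3 -14.5 0.724; 0 42 -11.3 -14.5 0.724; 0 42 -11.3 -14.5 0.724; 0 42 -11.3 -14.5 0.724; 0 42 -11.3 -14.5 0.724; 0 42 -11.3 -14.5 0.724'
python3 - <<'E'
from h import *
st(); w=cap("wrist","w20"); s=cap("scene","s20");d=cap("side","d20")
print(shift((*bed2w(-.235,0),.22),np.pi/2-.137))
E
```

```text
clock: 21.42
tcp_pos: [0.3842, 0.1708, 0.2985]
orientation: [-0.533, -0.464, 0.465, 0.533]
force: [-0.1, 0.3, -2.4]
width: 0.0092
bed [-235.8   -0.9] z 298.5 F [-0.1  0.3 -2.4] M [-0.04  0.05 -0.02] w 9.2 t 21.4167
(array([ 0.14,  7.86, -0.03]), np.float64(-0.002129478891557568), np.float64(1.4317))
```

View pics/w20.png

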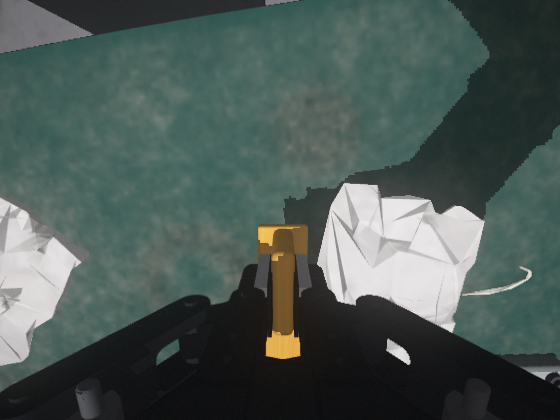

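View pics/s20.png

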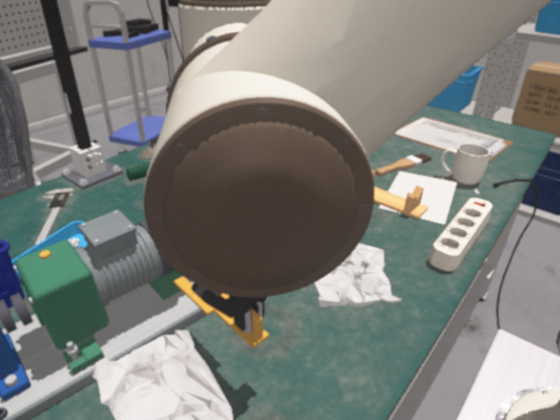

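View pics/d20.png

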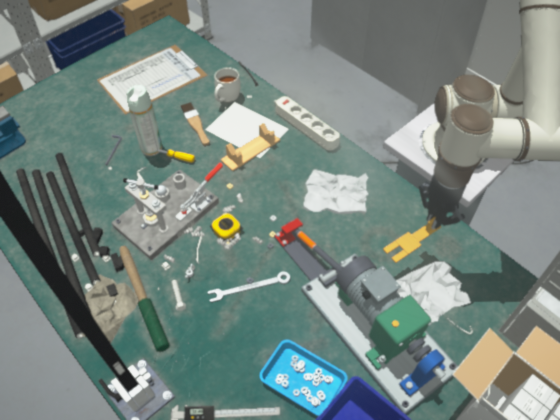

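```bash
python3 -m pendant '0 0.1 2.5 0 0; 0 0.1 5 0 0; 0 0.1 7 0 0; 0 0.1 8.4 0 0; 0 0.1 8.8 0 0; 0 0.1 8.8 0 0; 0 0.1 8.8 0 0'
python3 - <<'E'
from h import *
st(); s=cap("scene","s21");d=cap("side","d21")
crop(d,320,200,480,320,5,"d21a"); crop(s,120,240,320,390,4,"s21a")
E
```

```text
clock: 22.15
tcp_pos: [0.3853, 0.1722, 0.2112]
orientation: [0.533, 0.465, -0.464, -0.533]
force: [0.2, -0.7, -2.1]
width: 0.0089
bed [-235.     0.6] z 211.2 F [ 0.2 -0.7 -2.1] M [ 0.03  0.06 -0.05] w 8.9 t 22.15
```

View pics/d21a.png

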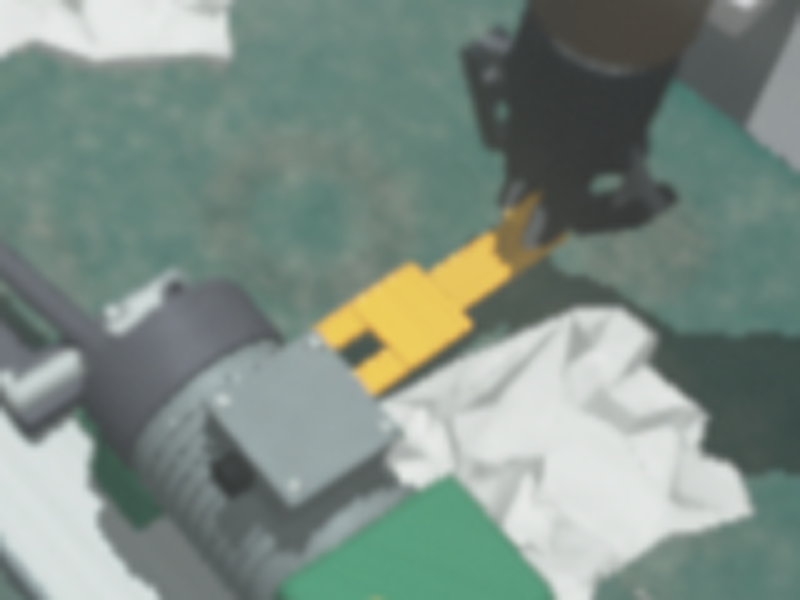

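View pics/s21a.png

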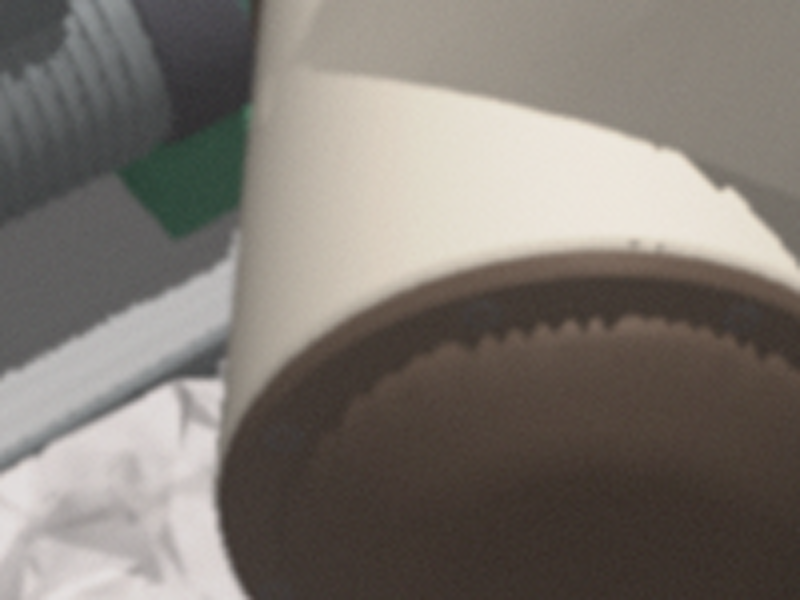

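```bash
python3 - <<'E'
from h import *
d=load("d21"); e=lambda x,y:(320+x/5,200+y/5)
for z in (.024,.030):
    print(z,[(w2bed(p)*1e3).round(1).tolist() for p in onz(d,[e(417,264),e(471,325),e(375,330),e(352,355),e(318,325),e(374,396)],z)])
print("expected shoulders (-178,±23)")
E
```

```text
0.024 [[-184.2, -20.5], [-181.8, 22.2], [-140.3, -4.2], [-121.2, -0.2], [-119.0, -23.1], [-114.5, 23.6]]
0.03 [[-180.7, -18.4], [-178.2, 24.1], [-137.0, -2.1], [-118.0, 1.9], [-115.8, -20.9], [-111.3, 25.6]]
expected shoulders (-178,±23)
```

```bash
python3 -m pendant '0 0.05 0 -1.5 0; 0 0.05 0.1 -3 0; 0 0.05 0.2 -4.5 0; 0 0.05 0.2 -5.5 0; 0 0.05 0.2 -6.5 0; 0 0.05 0.2 -6.5 0'
python3 - <<'E'
from h import *
st(); s=cap("scene","s22");d=cap("side","d22");crop(d,320,200,480,320,5,"d22a"); crop(s,60,220,260,370,4,"s22a")
E
```

```text
clock: 22.75
tcp_pos: [0.4509, 0.1642, 0.2094]
orientation: [0.533, 0.465, -0.463, -0.533]
force: [-0.1, 0.2, -2.2]
width: 0.0092
bed [-168.9    1.6] z 209.4 F [-0.1  0.2 -2.2] M [ 0.07  0.08 -0.01] w 9.2 t 22.75
```

View pics/d22a.png

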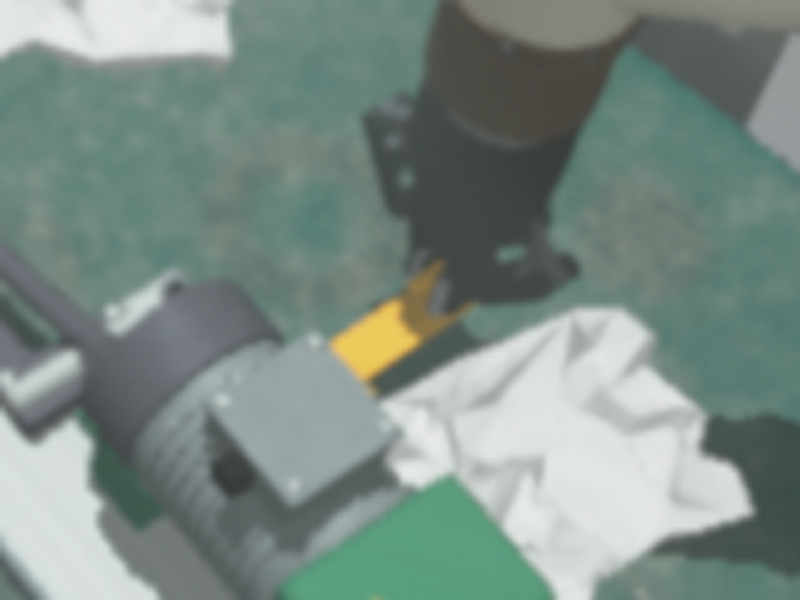

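View pics/s22a.png

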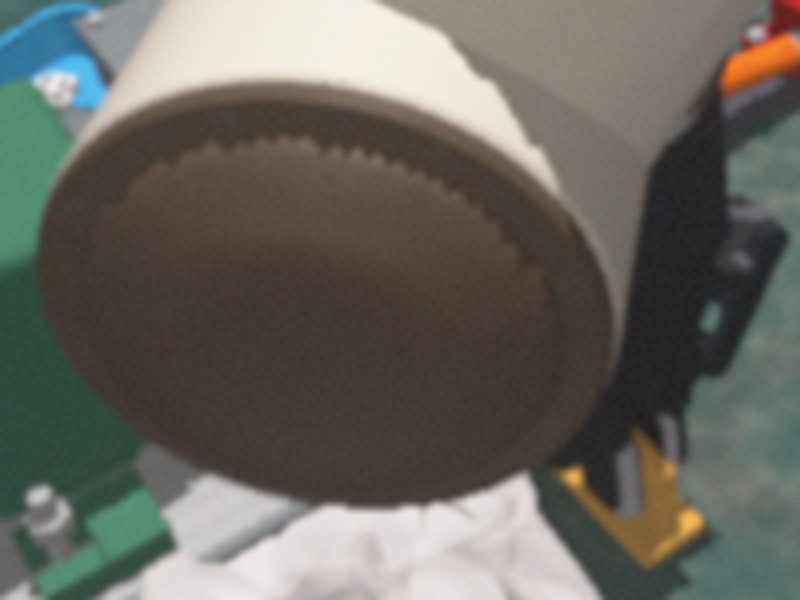

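```bash
python3 -m pendant '0 -0.1 0.1 -0.8 0; 0 -0.15 0.15 -1.6 0; 0 -0.15 0.15 -2.4 0; 0 -0.15 0.15 -3.2 0; 0 -0.15 0.15 -3.8 0; 0 -0.15 0.15 -3.8 0'
python3 - <<'E'
from h import *
st()
E
```

```text
clock: 23.35
tcp_pos: [0.4882, 0.1574, 0.2074]
orientation: [0.533, 0.465, -0.464, -0.533]
force: [0.4, -0.5, 0.6]
width: 0.0091
bed [-131.    0.] z 207.4 F [ 0.4 -0.5  0.6] M [-0.06 -0.28  0.06] w 9.1 t 23.35
```

```bash
python3 -m pendant '0 0 0 -0.6 0; 0 0 0 -1.2 0; 0 0 0 -1.8 0; 0 0 0 -2.3 0; 0 0 0 -2.3 0'
python3 - <<'E'
from h import *
st()
E
```

```text
clock: 23.77
tcp_pos: [0.5107, 0.1542, 0.2074]
orientation: [0.533, 0.465, -0.464, -0.533]
force: [1.1, 0.1, 1.1]
width: 0.009
bed [-1.083e+02 -1.000e-01] z 207.4 F [1.1 0.1 1.1] M [-0.11 -0.35  0.06] w 9.0 t 23.7667
```

```bash
python3 -m pendant '0 0 0 -0.2 0; 0 0 0 -0.4 0; 0 0 0 -0.6 0; 0 0 0 -0.6 0'
python3 - <<'E'
from h import *
st()
E
```

```text
clock: 24.1
tcp_pos: [0.5155, 0.1533, 0.2074]
orientation: [0.533, 0.464, -0.465, -0.533]
force: [-1.5, -0.1, 2.1]
width: 0.0087
bed [-103.4   -0.3] z 207.4 F [-1.5 -0.1  2.1] M [-0.04  0.3   0.02] w 8.7 t 24.1
```

```bash
python3 -m pendant '0 0 0 -0.15 0; 0 0 0 -0.3 0; 0 0 0 -0.45 0; 0 0 0 -0.45 0'
python3 - <<'E'
from h import *
st()
E
```

```text
clock: 24.43
tcp_pos: [0.5171, 0.1528, 0.2074]
orientation: [-0.532, -0.462, 0.467, 0.534]
force: [-15.7, 5.4, 12.2]
width: 0.0089
bed [-101.8   -0.6] z 207.4 F [-15.7   5.4  12.2] M [1.73 3.84 0.24] w 8.9 t 24.4333
```

```bash
python3 -m pendant '0 0 0 0.25 0; 0 0 0 0.25 0; 0.35 0 0 0.25 0; 0.35 0 0 0.25 0; 0.35 0 0 0.25 0; 0.35 0 -2 0.25 0; 0.35 0 -5 0.25 0; 0.4 0 -9 0.25 0; 0.4 0 -13 0.25 0; 0.4 0 -13 0.25 0'
python3 - <<'E'
from h import *
st()
s=cap("scene","s24");d=cap("side","d24");crop(d,320,200,480,320,5,"d24a"); crop(s,60,220,260,370,4,"s24a")
g=bed2w(0,-.186)
print(shift((*g,.32),np.pi-.121))
E
```

```text
clock: 25.27
tcp_pos: [0.5198, 0.1539, 0.3459]
orientation: [0.535, 0.471, -0.459, -0.531]
force: [0.8, 0.6, 0.4]
width: 0.034
bed [-99.2   0.8] z 345.9 F [0.8 0.6 0.4] M [ 0.07 -0.11 -0.03] w 34.0 t 25.2667
(array([-18.57,   1.9 , -10.12]), np.float64(-1.587414595523236), np.float64(1.4332))
```

View pics/s24a.png

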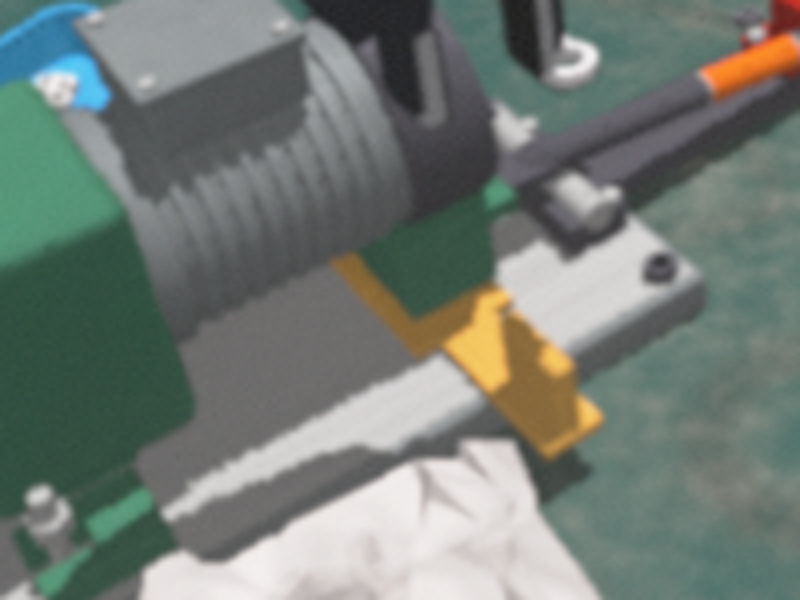

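View pics/d24a.png

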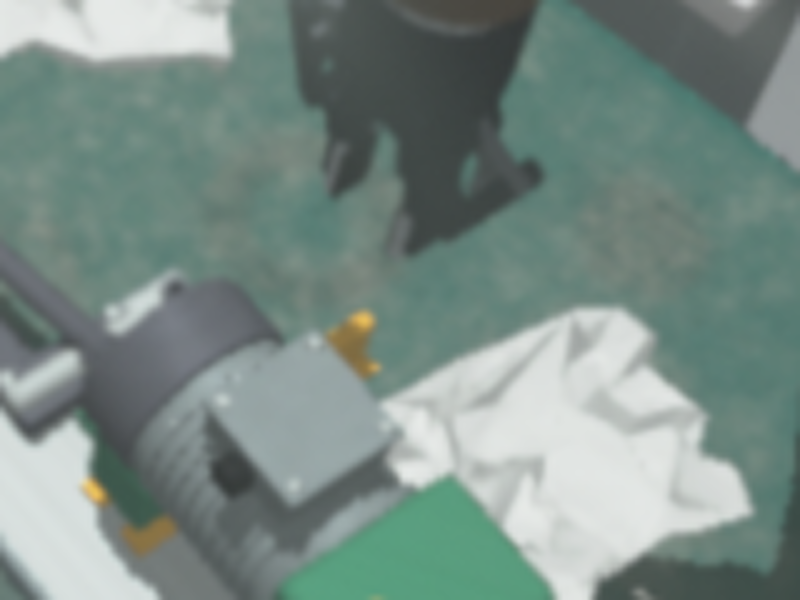

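```bash
python3 - <<'E'
from h import *
d=load("d24"); e=lambda x,y:(320+x/5,200+y/5)
print([(w2bed(p)*1e3).round(1).tolist() for p in onz(d,[e(83,487),e(105,500),e(140,553),e(172,530)],.026)])
s=load("s24"); f=lambda x,y:(60+x/4,220+y/4)
print("scene: rear neck corners, shoulder", [(w2bed(p)*1e3).round(1).tolist() for p in onz(s,[f(553,455),f(605,418),f(418,352),f(335,258)],.026)])
print("rib top", [(w2bed(p)*1e3).round(1).tolist() for p in onz(s,[f(575,367),f(497,305)],.060)])
print("bed corner scene",[(w2bed(p)*1e3).round(1).tolist() for p in onz(s,[f(705,278)],.02)])
E
```

```text
[[33.7, -20.2], [29.5, -8.7], [33.6, 22.7], [13.7, 22.2]]
scene: rear neck corners, shoulder [[-129.3, 11.3], [-127.6, -13.4], [-50.0, 21.9], [21.7, 20.5]]
rib top [[-127.3, -3.7], [-81.0, 0.2]]
bed corner scene [[-88.0, -92.3]]
```

```bash
python3 -m pendant '0.6 -18.6 0 -10.1 -1.59; 0.6 -18.6 0 -10.1 -1.59; 0.6 -18.6 0 -10.1 -1.59; 0.6 -18.6 0 -10.1 -1.59; 0.6 -18.6 0 -10.1 -1.59; 0.6 -18.6 0 -10.1 -1.59; 0.6 -18.6 0 -10.1 -1.59; 0.6 -18.6 0 -10.1 -1.59; 0.6 -18.6 0 -10.1 -1.59; 0.6 -18.6 0 -10.1 -1.59; 0.6 -18.6 0 -10.1 -1.59; 0.6 -18.6 0 -10.1 -1.59; 0.6 -18.6 0 -10.1 -1.59; 0.6 -18.6 0 -10.1 -1.59'
python3 - <<'E'
from h import *
st()
w=cap("wrist","w25"); print(shift((*bed2w(.0013,-.1855),.194),3.026))
E
```

```text
clock: 26.53
tcp_pos: [0.5918, -0.0452, 0.3351]
orientation: [-0.039, -0.706, 0.706, 0.042]
force: [0.2, -0.3, 0.5]
width: 0.0511
bed [  -0.7 -186.5] z 335.1 F [ 0.2 -0.3  0.5] M [-0.03  0.01  0.02] w 51.1 t 26.5333
(array([-0.25, 14.13, -0.11]), np.float64(-0.0026617692903547763), np.float64(3.0233))
```

View pics/w25.png

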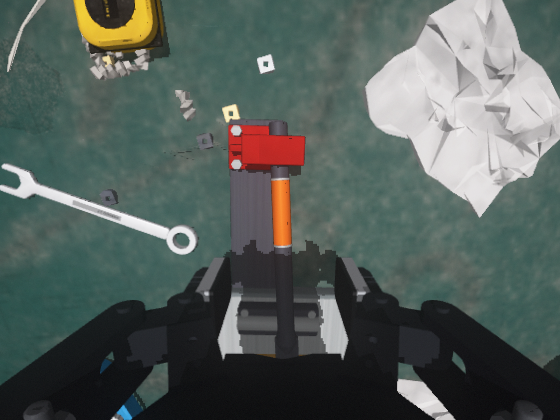

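```bash
python3 - <<'E'
from h import *
w=load("w25")
hsv=cv2.cvtColor(w["frame"],cv2.COLOR_RGB2HSV)
m=((hsv[...,0]>6)&(hsv[...,0]<16)&(hsv[...,1]>180)&(hsv[...,2]>120)).astype(np.uint8)
m[:170]=0;m[255:]=0;m[:,:260]=0;m[:,300:]=0
ys,xs=np.nonzero(m); a=ys<195;b=ys>230
P=onz(w,[[xs[a].mean(),180],[xs[b].mean(),245]],.042)
print(ys.min(),ys.max(),xs[a].mean(),xs[b].mean(),[(w2bed(p)*1e3).round(1) for p in P])
v=P[1]-P[0]; ang=np.arctan2(v[1],v[0]); print(ang+np.pi/2)
u=v/np.linalg.norm(v); 
c=[P[0]*0]
y0,y1=[onz(w,[[282.5,k]],.042)[0] for k in (ys.min()-.5,ys.max()+.5)]
c=(y0+y1)/2; print(w2bed(c)*1e3, shift((c[0],c[1],.194),ang+np.pi/2))
E
```

```text
180 244 280.15 281.7615062761506 [array([   0.5, -215.4]), array([  -2.1, -156.9])]
3.0486160885812073
[  -2.08154741 -186.62595503] (array([ 0.09, 14.13, -0.  ]), np.float64(-0.025277857871562226), np.float64(3.0233))
```

```bash
python3 -m pendant '0.6 0 4 0 -0.015; 0.6 0 8 0 -0.015; 0.6 0 11 0 -0.015; 0.6 0 13 0 -0.015; 0.6 0 14.1 0 -0.015; 0.6 0 14.1 0 -0.015; 0.6 0 14.1 0 -0.015; 0 0 14.1 0 -0.015; 0 0 14.1 0 -0.015; 0 0 14.1 0 -0.015; 0 0 14.1 0 -0.015; 0 0 14.1 0 -0.015'
python3 - <<'E'
from h import *
st()
E
```

```text
clock: 27.58
tcp_pos: [0.5923, -0.0449, 0.1979]
orientation: [0.037, 0.706, -0.706, -0.035]
force: [-2.6, 1.2, 6.3]
width: 0.0138
bed [  -0.3 -186.1] z 197.9 F [-2.6  1.2  6.3] M [0.26 0.6  0.31] w 13.8 t 27.5833
```

```bash
python3 -m pendant '0 0 0.3 0 0; 0 0 0.6 0 0; 0 0 0.9 0 0; 0 0 1.0 0 0; 0 0 1.0 0 0'
python3 - <<'E'
from h import *
st()
E
```

```text
clock: 28.0
tcp_pos: [0.5927, -0.0444, 0.193]
orientation: [-0.037, -0.706, 0.706, 0.034]
force: [-11.9, 3.7, 32.9]
width: 0.0136
bed [ 1.000e-01 -1.857e+02] z 193.0 F [-11.9   3.7  32.9] M [1.35 3.24 0.31] w 13.6 t 28.0
```

```bash
python3 - <<'E'
from h import *
s=cap("scene","s26"); crop(s,190,190,310,280,6.5,"s26a"); d=cap("side","d26"); crop(d,260,190,360,265,8,"d26a")
E
```

```text
(no output)
```

View pics/s26a.png

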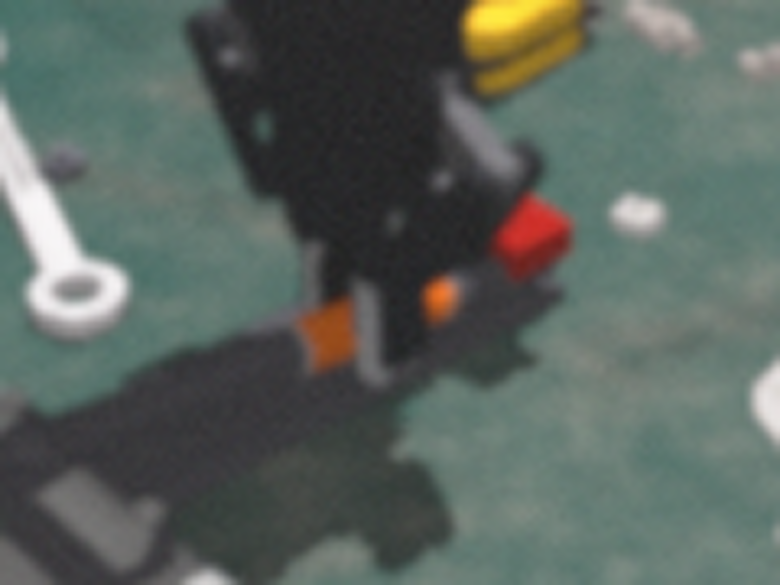

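View pics/d26a.png

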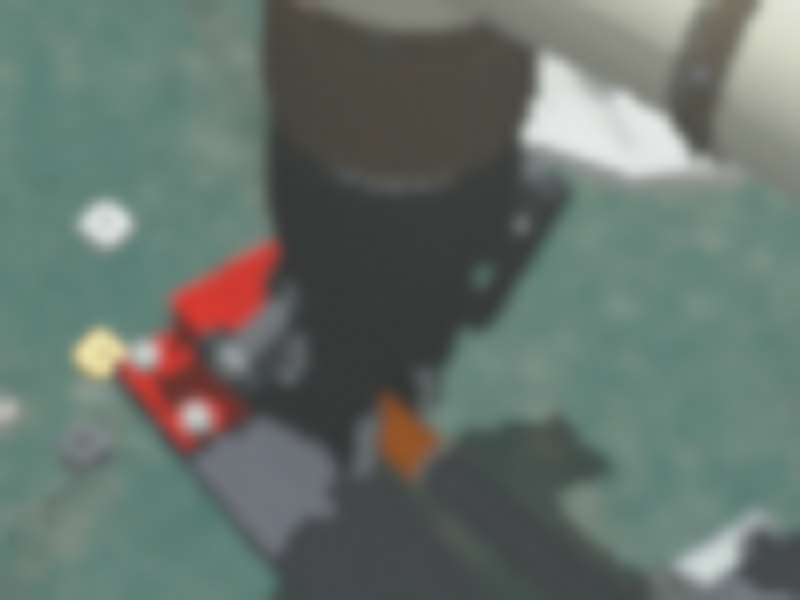

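```bash
python3 - <<'E'
from h import *
ims=[]
for t in ("s15","s16","s26"):
    c=load(t); ims.append(cv2.resize(c["frame"][205:265,235:295,::-1],None,fx=4.4,fy=4.4,interpolation=cv2.INTER_CUBIC))
im=np.hstack(ims); cv2.imwrite("pics/cmp.png",cv2.convertScaleAbs(im,alpha=1.6,beta=10)); print(im.shape)
E
```

```text
(264, 792, 3)
```

View pics/cmp.png

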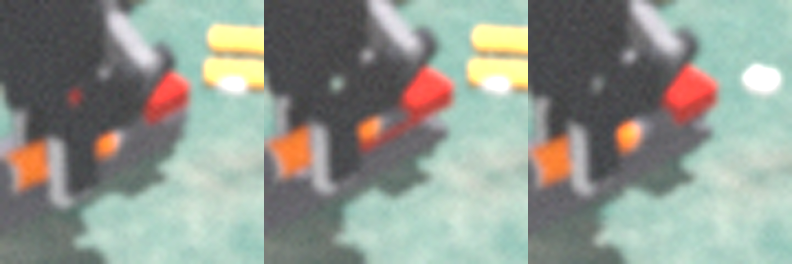

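```bash
python3 -m pendant '0 0 0 0 0; 0 0 0 0 0'
python3 - <<'E'
from h import *
st(); print(bot.state()["orientation"])
E
python3 -m pendant '0 0.1 -0.15 0 0; 0 0.2 -0.3 0 0; 0 0.2 -0.3 0 0'
python3 - <<'E'
from h import *
st()
E
```

```text
clock: 28.27
tcp_pos: [0.5927, -0.0445, 0.193]
orientation: [-0.037, -0.706, 0.706, 0.034]
force: [-11.8, 4.1, 32.8]
width: 0.0142
bed [   0.  -185.7] z 193.0 F [-11.8   4.1  32.8] M [1.46 3.15 0.29] w 14.2 t 28.2667
[-0.03694765 -0.70614827  0.70629662  0.03368357]
clock: 28.52
tcp_pos: [0.5914, -0.0445, 0.1934]
orientation: [0.038, 0.706, -0.706, -0.033]
force: [-3.1, 0.8, 14.2]
width: 0.0139
bed [  -1.2 -185.9] z 193.4 F [-3.1  0.8 14.2] M [0.62 0.74 0.2 ] w 13.9 t 28.5167
```

```bash
python3 -m pendant '0 0.4 0 0.02 0.025; 0 0.8 0 0.05 0.05; 0 1.2 0 0.08 0.075; 0 1.6 0 0.1 0.1; 0 2.0 0 0.13 0.125; 0 2.3 0 0.15 0.145; 0 2.3 0 0.15 0.145'
python3 - <<'E'
from h import *
st(); q=bot.state(); M=R.from_quat(q["orientation"]).as_matrix(); print(np.arctan2(M[1,0],M[0,0])-(np.pi-.137))
s=cap("scene","s27"); crop(s,190,190,310,280,6.5,"s27a")
E
```

```text
clock: 29.1
tcp_pos: [0.5709, -0.0426, 0.1936]
orientation: [0.093, 0.703, -0.7, -0.082]
force: [4.6, 4.0, 10.2]
width: 0.0138
bed [ -21.8 -186.8] z 193.6 F [ 4.6  4.  10.2] M [ 1.25 -1.11 -0.21] w 13.8 t 29.1
-0.11062661850876143
```

View pics/s27a.png

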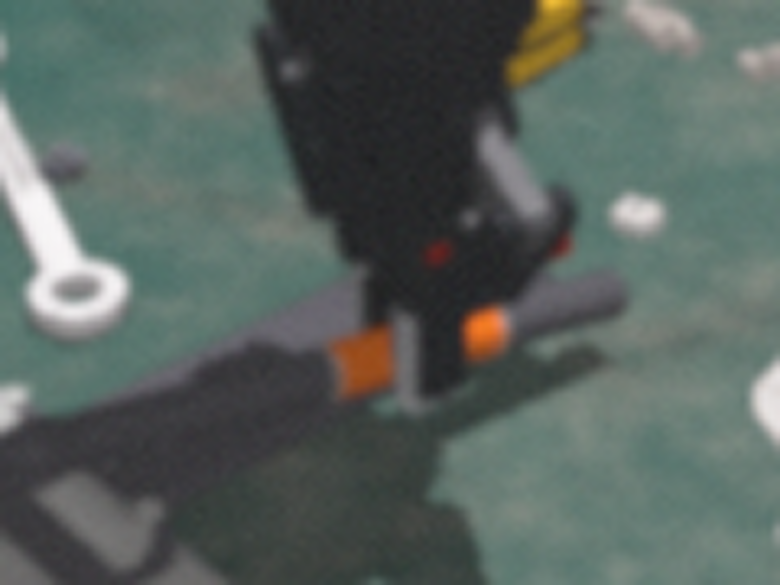

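```bash
python3 -m pendant '0 0.3 0 0 0.015; 0 0.6 0 0 0.03; 0 0.6 -0.2 0 0.03; 0 0.6 -0.4 0 0.03; 0 0.6 -0.6 0 0.03; 0 0.6 -0.75 0 0.03; 0 0.6 -0.9 0 0.03; 0 0.6 -1.05 0 0.03; 0 0.6 -1.2 0 0.03; 0 0.6 -1.2 0 0.03'
python3 - <<'E'
from h import *
st()
s=cap("scene","s28"); crop(s,190,190,310,280,6.5,"s28a")
E
```

```text
clock: 29.98
tcp_pos: [0.563, -0.0416, 0.203]
orientation: [0.1, 0.701, -0.7, -0.095]
force: [4.0, 4.7, 3.7]
width: 0.0139
bed [ -29.7 -186.9] z 203.0 F [4.  4.7 3.7] M [ 0.87 -0.96 -0.08] w 13.9 t 29.9833
```

View pics/s28a.png

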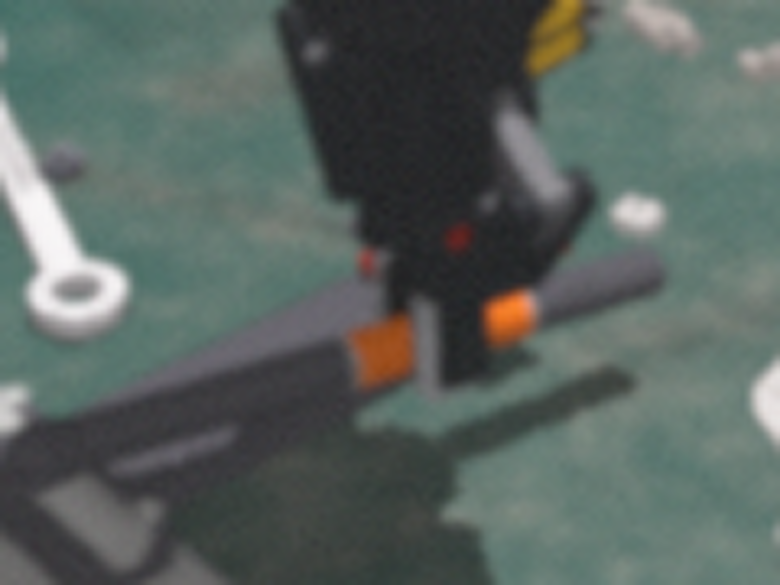

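```bash
python3 -m pendant '0 0 -0.15 0 0; 0 0 -0.3 0 0; 0 0 -0.45 0 0; 0 0 -0.6 0 0; 0 0 -0.75 0 0; 0 0 -0.9 0 0; 0 0 -1.05 0 0; 0 0 -1.2 0 0; 0 0 -1.35 0 0; 0 0 -1.5 0 0; 0 0 -1.5 0 0'
python3 - <<'E'
from h import *
st()
s=cap("scene","s29"); crop(s,60,190,260,340,4,"s29a")
E
```

```text
clock: 30.95
tcp_pos: [0.5601, -0.0428, 0.2153]
orientation: [-0.097, -0.7, 0.701, 0.1]
force: [0.2, -0.0, -5.4]
width: 0.0135
bed [ -32.5 -188.5] z 215.3 F [ 0.2 -0.  -5.4] M [-0.18 -0.03 -0.07] w 13.5 t 30.95
```

View pics/s29a.png

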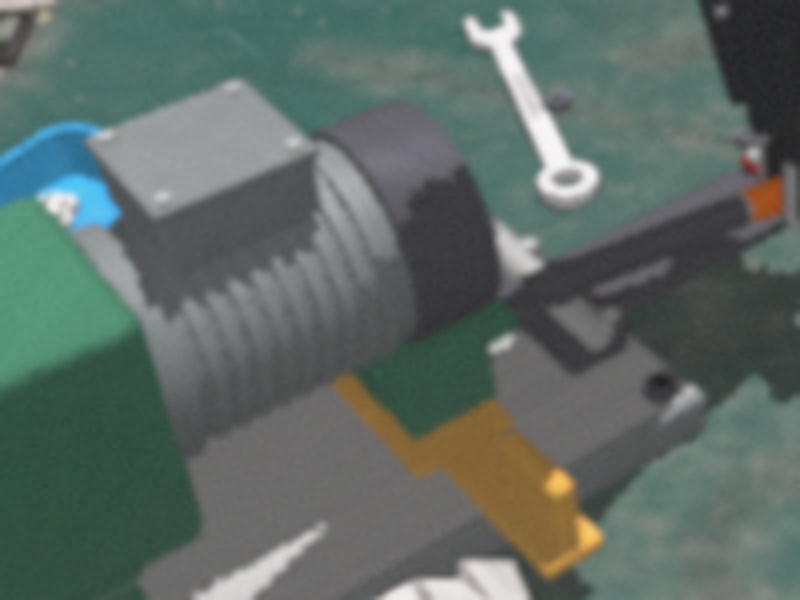

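```bash
python3 -m pendant '0 0 0 0.7 0; 0 0 0 1.4 0; 0 0 0 2.2 0; 0 0 -0.1 3 0; 0 0 -0.1 3.5 0; 0 0 -0.1 3.5 0'
python3 - <<'E'
from h import *
st()
E
```

```text
clock: 31.5
tcp_pos: [0.5511, -0.0775, 0.2175]
orientation: [-0.099, -0.7, 0.7, 0.099]
force: [0.0, 0.3, -3.5]
width: 0.0136
bed [ -36.7 -224.1] z 217.5 F [ 0.   0.3 -3.5] M [-0.08  0.04 -0.  ] w 13.6 t 31.5
```

```bash
python3 -m pendant '0 0 -4 0 0; 0 0 -8 0 0; 0 0 -11 0 0; 0 0 -11 0 0'
python3 - <<'E'
from h import *
st(); print(shift((.4672,-.4027,.33),1.5506)); print(bot.state()["qpos"].round(2))
E
```

```text
clock: 31.83
tcp_pos: [0.5537, -0.0762, 0.3351]
orientation: [0.103, 0.701, -0.7, -0.092]
force: [1.7, 0.4, -2.7]
width: 0.0137
bed [ -34.2 -222.5] z 335.1 F [ 1.7  0.4 -2.7] M [-0.11 -0.19  0.  ] w 13.7 t 31.8333
(array([-0.58,  0.38, 33.77]), np.float64(1.314488535960827), np.float64(2.8651))
[ 0.15  0.33 -0.26  0.   -0.96 -0.43]
```

```bash
python3 -m pendant '0 -0.6 0 33.8 1.31; 0 -0.6 0 33.8 1.31; 0 -0.6 0 33.8 1.31; 0 -0.6 0 33.8 1.31; 0 -0.6 0 33.8 1.31; 0 -0.6 0 33.8 1.31; 0 -0.6 0 33.8 1.31; 0 -0.6 0 33.8 1.31; 0 -0.6 0 33.8 1.31; 0 -0.6 0 33.8 1.31; 0 -0.6 0 33.8 1.31; 0 -0.6 0 33.8 1.31; 0 -0.6 0 33.8 1.31; 0 -0.6 0 33.8 1.31; 0 -0.6 0 33.8 1.31'
python3 - <<'E'
from h import *
st(); print(shift((.4672,-.4027,.225),1.5506))
s=cap("scene","s30");d=cap("side","d30"); crop(s,270,110,470,230,4,"s30a"); crop(d,190,90,310,180,6.5,"d30a")
E
```

```text
clock: 33.08
tcp_pos: [0.4647, -0.4024, 0.3271]
orientation: [-0.504, -0.496, 0.496, 0.504]
force: [0.3, -0.9, -3.7]
width: 0.0137
bed [ -77.8 -557.8] z 327.1 F [ 0.3 -0.9 -3.7] M [ 0.    0.12 -0.01] w 13.7 t 33.0833
(array([-0.02, 10.21, -0.25]), np.float64(0.0044155604302931195), np.float64(1.555))
```

View pics/s30a.png

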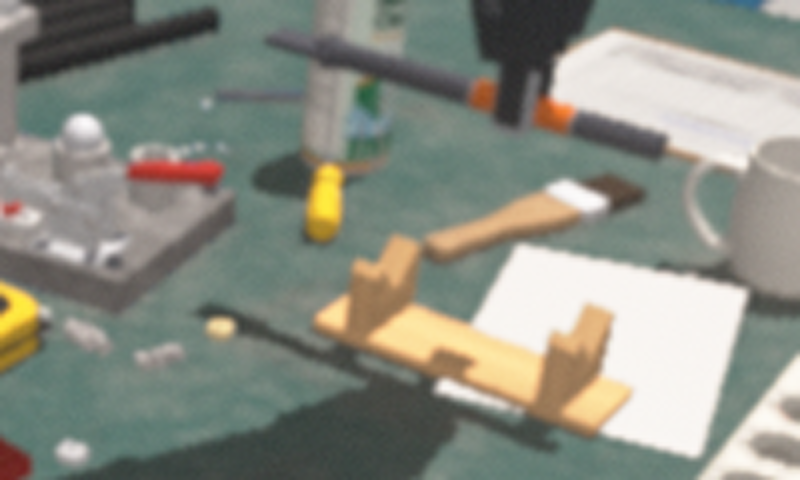

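View pics/d30a.png

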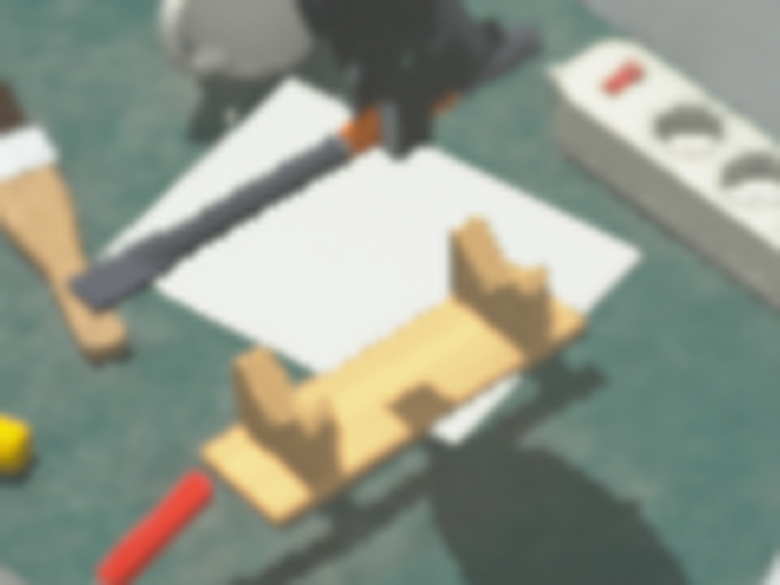

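Bar is level over the rest. Lower it in steps.

```bash
python3 -m pendant '0 0 3 -0.2 0; 0 0 6 -0.2 0; 0 0 8.5 -0.2 0; 0 0 10 -0.2 0; 0 0 10.6 -0.2 0; 0 0 11 -0.2 0; 0 0 11 -0.2 0'
python3 - <<'E'
from h import *
st(); print(bot.state()["tcp_pos"])
E
```

```text
clock: 33.77
tcp_pos: [0.467, -0.4029, 0.2173]
orientation: [0.504, 0.496, -0.496, -0.504]
force: [0.5, 0.4, -3.4]
width: 0.0137
bed [ -75.6 -557.9] z 217.3 F [ 0.5  0.4 -3.4] M [-0.04  0.09  0.02] w 13.7 t 33.7667
[ 0.46695899 -0.40286278  0.21728482]
```

```bash
python3 -m pendant '0 0 0.4 0 0; 0 0 0.7 0 0; 0 0 1.0 0 0; 0 0 1.2 0 0; 0 0 1.2 0 0'
python3 - <<'E'
from h import *
st(); print(bot.state()["tcp_pos"])
E
```

```text
clock: 34.18
tcp_pos: [0.4669, -0.4028, 0.207]
orientation: [0.505, 0.496, -0.496, -0.504]
force: [-1.7, 2.4, 3.1]
width: 0.0141
bed [ -75.6 -557.8] z 207.0 F [-1.7  2.4  3.1] M [ 0.75  0.58 -0.01] w 14.1 t 34.1833
[ 0.46692134 -0.40276358  0.20701582]
```

```bash
python3 -m pendant '0 0 0.15 0 0; 0 0 0.2 0 0; 0 0 0.2 0 0'
python3 - <<'E'
from h import *
st(); s=cap("scene","s31");d=cap("side","d31"); crop(s,270,110,470,230,4,"s31a"); crop(d,190,90,310,180,6.5,"d31a")
E
```

```text
clock: 34.43
tcp_pos: [0.4669, -0.4027, 0.2069]
orientation: [0.505, 0.496, -0.496, -0.503]
force: [-3.5, 6.3, 13.0]
width: 0.0138
bed [ -75.6 -557.8] z 206.9 F [-3.5  6.3 13. ] M [ 1.64  1.23 -0.03] w 13.8 t 34.4333
```

View pics/s31a.png

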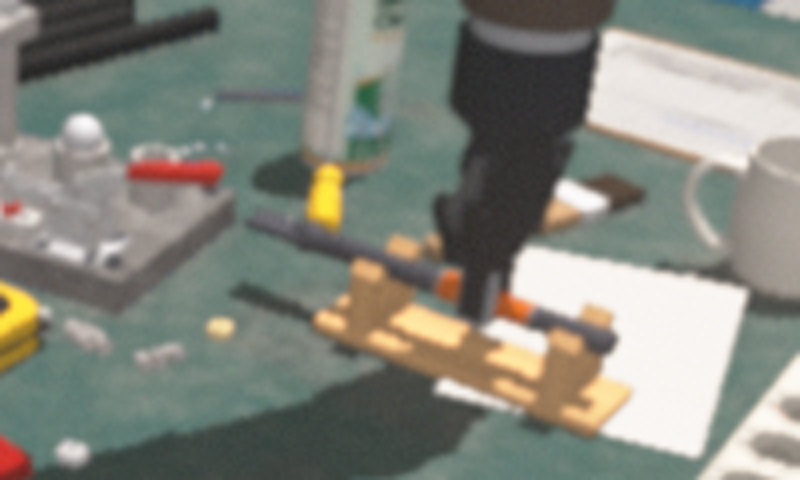

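View pics/d31a.png

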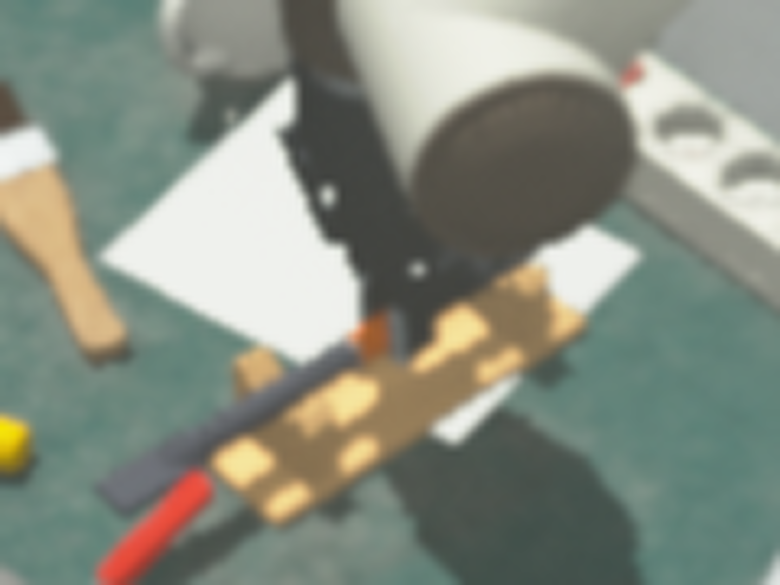

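```bash
python3 -m pendant '0 0 -0.15 0 0; 0.1 0 -0.15 0 0; 0.4 0 -0.15 0 0; 0.5 0 -0.15 0 0; 0.5 0 -0.15 0 0; 0.5 0 -3 0 0; 0.5 0 -6 0 0; 0.6 0 -9 -2 0; 0.8 0 -13 -6 0; 0.8 0 -17 -8 0; 0.8 0 -18 -8 0; 0.8 0 -18 -8 0; 0.8 0 -18 -8 0'
python3 - <<'E'
from h import *
st(); s=cap("scene","s32");d=cap("side","d32");w=cap("wrist","w32"); crop(s,0,170,260,365,3,"s32b"); crop(s,270,110,470,230,4,"s32a")
E
```

```text
clock: 35.62
tcp_pos: [0.5473, -0.4042, 0.3847]
orientation: [0.505, 0.496, -0.495, -0.503]
force: [0.5, 0.4, -1.3]
width: 0.0681
bed [   4.2 -548.3] z 384.7 F [ 0.5  0.4 -1.3] M [ 0.04  0.06 -0.04] w 68.1 t 35.6167
```

View pics/w32.png

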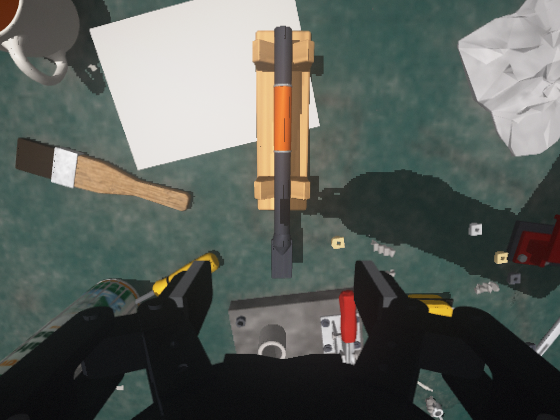

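View pics/s32b.png

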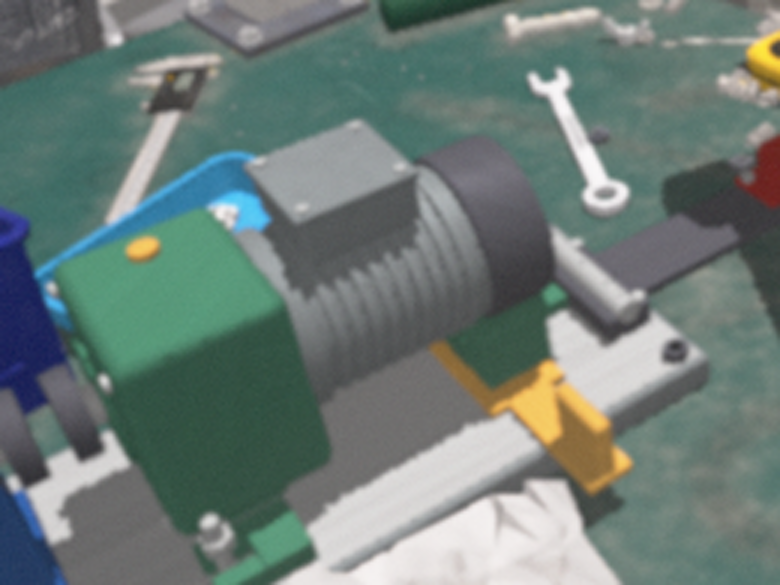

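View pics/s32a.png

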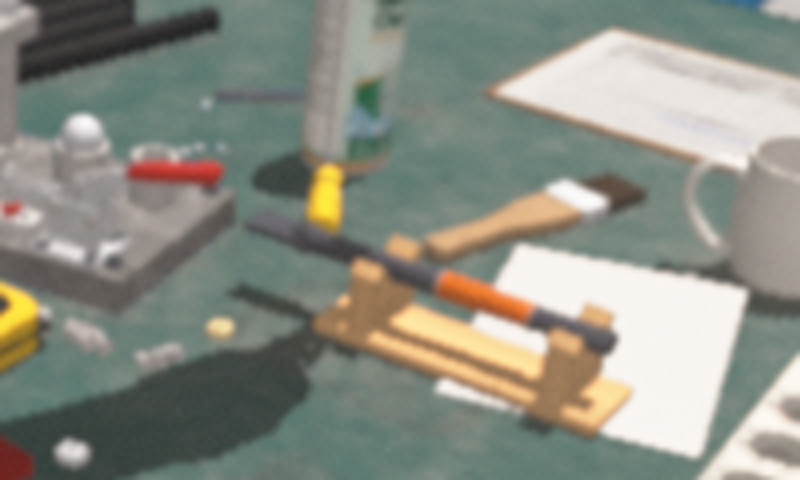

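View pics/d32.png

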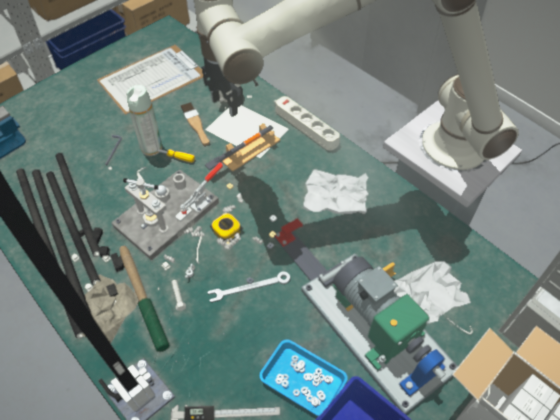

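```bash
python3 - <<'E'
from h import *
ims=[]
for t in("d24","d32"):
    c=load(t); ims.append(cv2.resize(c["frame"][280:320,325:375,::-1],None,fx=8,fy=8,interpolation=cv2.INTER_CUBIC))
cv2.imwrite("pics/cd.png",np.hstack(ims))
ims=[]
for t in("s24","s29","s32"):
    c=load(t); ims.append(cv2.resize(c["frame"][270:345,130:220,::-1],None,fx=5,fy=5,interpolation=cv2.INTER_CUBIC)[:, :400] if 0 else cv2.resize(c["frame"][285:345,150:215,::-1],None,fx=4,fy=4,interpolation=cv2.INTER_CUBIC))
cv2.imwrite("pics/cs.png",np.hstack(ims))
# phase shift of yellow masks
for a,b,x0,x1,y0,y1,n in(("s24","s32",130,215,280,345,"scene"),("d24","d32",325,375,280,320,"side tips"),("d24","d32",378,400,255,282,"side rib")):
    r=[]
    for t in(a,b):
        h=cv2.cvtColor(load(t)["frame"],cv2.COLOR_RGB2HSV)[y0:y1,x0:x1]
        m=(h[...,0]>14)&(h[...,0]<28)&(h[...,1]>130); ys,xs=np.nonzero(m); r.append((len(xs),xs.mean()+x0,ys.mean()+y0,xs.min()+x0,xs.max()+x0,ys.min()+y0,ys.max()+y0))
    print(n,np.round(r,1).tolist())
E
```

```text
scene [[971.0, 183.5, 309.5, 144.0, 209.0, 284.0, 333.0], [968.0, 183.8, 309.4, 145.0, 209.0, 285.0, 333.0]]<stdin>:15: RuntimeWarning: Mean of empty slice.
  ret = ret.dtype.type(ret / rcount)
Traceback (most recent call last):
ValueError: zero-size array to reduction operation minimum which has no identity
```

View pics/cd.png

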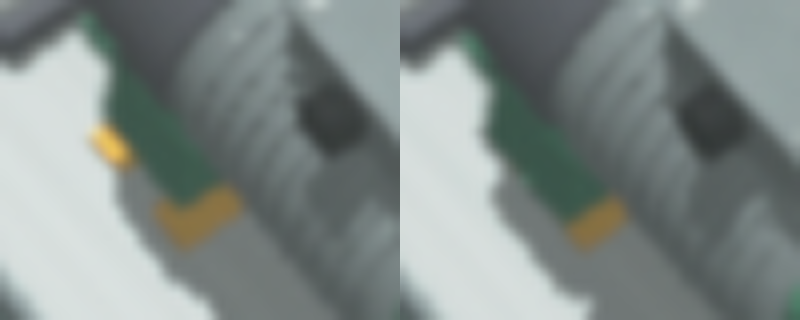

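View pics/cs.png

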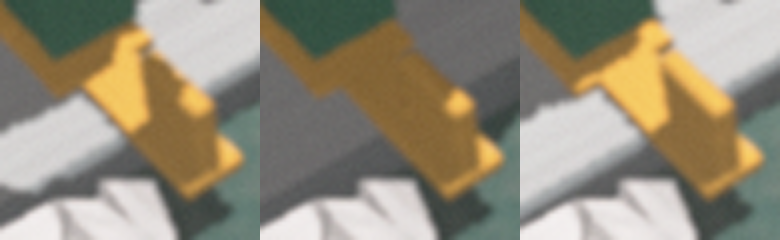

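```bash
python3 - <<'E'
from h import *
a=load("d1")["frame"].astype(int); b=load("d32")["frame"].astype(int)
for n,(x0,y0,x1,y1) in {"tape":(208,210,246,246),"spanner":(205,268,295,304)}.items():
    print(n,np.abs(a[y0:y1,x0:x1]-b[y0:y1,x0:x1]).mean())
w=load("w32"); P=onz(w,[[283,84],[282,150.5]],.052); print(P.mean(0))
st(); print(bot.finish_job())
E
```

```text
tape 3.0153508771929824
spanner 2.7926954732510287
[ 0.46415936 -0.40193603  0.052     ]
bed [   2.9 -548.4] z 381.3 F [0.  0.8 0.2] M [ 0.02 -0.01  0.06] w 68.4 t 35.7667
the job is handed in; nothing more can be done
None
```

I did every step in the order asked and handed the job in at about 36 s of the 72 s allowed. `finish_job()` gave no verdict.

- **Prying and lodging:** I tilted the bar in the grip by raising the handle with its tip under the keeper lip. Then I levered the tail up over the fulcrum, swung the bar under the tooth and lodged it. It held the load alone once released.
- **Packing plate:** I slid it in until it stopped against the dowel at about 16 N. The side camera put the fork tips about 34 mm past my estimate of the dowel, which is where they should be at home. The plate's pixels had not moved after the motor came down on it.
- **Letting down:** I freed the bar and lowered the motor slowly until the load left the bar, then drew the bar out. Nothing was dropped.
- **Bar rest:** The bar lies in both V-grooves. Its origin was measured within about 4 mm of where it started.
- **Bystanders:** In the side picture, the tape measure and spanner areas match the first picture. In the last pictures, nothing was touching the robot.

**Did not go as expected:**
- While freeing the bar I briefly pressed it against a hard stop, most likely the strap, at about 33 N on the wrist. I eased off straight away.
- The plate's home stop came 3 mm further in than my first estimate, which is within what I would expect from the pose measurements.
- I judged the motor level only by eye, from the foot sitting on the plate without a visible gap. I did not measure its angle.

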